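# Lock a sample cell into the sprung holder

### The job

Take the sample cell with the blue top out of the storage rack and stand it upright in the cell holder, between the pressing pad and the end stop, letting go only once it stands there; the rack lets you hold it only by its ends and the holder only by its sides, so on the way stand it on the mat or the bench, let go and take it the other way. Then push the sprung yellow knob towards the cell as far as the side opening of its slot, sideways into the notch and let it settle back there, so that it stays locked when you let go and the cell is pressed against the end stop. Leave the other cells and the things standing around where they are.

Things in the scene. Friction and masses are not known exactly. Their poses are not given: they have to be found in the camera images.
- cell_blue: the sample cell to load: solid aluminium block with a blue top and a round window in each long side, 56 mm long (its x) by 36 mm wide (its y) by 50 mm tall (z), about 0.15 kg, the same after a half turn; origin at the centre of its underside. Starts in one of the three bays of the rack, its x along the rack's x.
- rack: fixed white storage rack, origin at the centre of its underside; floor 10 mm thick, 70 mm (x) by 160 mm (y). Four dividers, 8 x 52 mm, up to 66 mm above the bench, at y = -75, -25, 25, 75 mm, make three 42 mm bays at y = -50, 0, 50 mm, open at both x ends. The dividers rise 6 mm above the cells and cover their long sides: a cell can be gripped only across its 56 mm length.
- mat: fixed thin mat, green with a black rim, 120 x 120 x 3 mm, clear of things, handy for setting the cell down to change grip; origin at the centre of its underside
- holder: fixed cell holder, origin at the centre of its underside on the bench. Base plate 10 mm thick, x from -100 to 80 mm, y from -50 to 50 mm. The cell stands on it, its length along the holder's x, between two rails 6 mm high, 4 mm thick, with inner faces at y = -21 and 21 mm, x from -2 to 60 mm. White end stop from x = 63 to 75 mm, y from -25 to 25 mm, up to 75 mm above the bench.
- gate (a point): centre of the top of the steel gate plate on the white housing (50 mm above the bench; holder x -98 to -30, y -35 to 45 mm), axes as the holder's. Its 13 mm wide slot guides the knob's stem: from rest straight along +x; from 22 mm on it opens sideways (+y) into a notch that runs 6 mm back towards -x. A green dot marks the notch.
- seat (a point): point on the holder's base plate (10 mm above the bench) at x = 35 mm, y = 0 of the holder, axes as the holder's: the centre of the cell's underside lies here when it is pressed against the end stop. With the pad at rest, pad and stop are 68 mm apart: set down 6 mm short of this point (towards -x), the cell has 6 mm to spare at either end.
- pad: black upright pressing pad, 8 x 40 x 50 mm, top 62 mm above the bench, on the knob's carriage with a spring of its own (4 N at first touch, 0.2 N more per mm); its face is at x = -5 mm of the holder at rest and moves with the knob along x, pushing the cell to the end stop. Its origin is the holder's origin while at rest.
- knob (a point): centre of the yellow knob: an upright cylinder 22 mm across and 30 mm tall (66 to 96 mm above the bench) on a 10 mm stem, free all round, gripped from above. At rest at x = -80 mm, y = 0 of the holder
- carriage (a joint): travel of knob and pad along the holder's +x, 0 (rest) to 0.032 m (end); a spring pushes it back with 4 N at rest and 0.2 N more per mm, plus the pad's push once it meets the cell (about 16 N in all at 26 mm). The knob can go sideways only beyond 0.022; locked in the notch it rests at about 0.016
- lock (a joint): sideways travel of the knob along the holder's +y, 0 (rest) to 0.018 m (end); a weak spring of 1 to 3 N pulls it back to 0. In the notch, behind a 4 mm lip 6 mm deep, it stays at about 0.0155 to 0.018
- cell_white: bystander: like the blue cell with a white top, in another bay of the rack
- cell_orange: bystander: like the blue cell with an orange top, in another bay of the rack
- flask: bystander: conical glass flask, 72 mm across, 104 mm tall, origin under its centre
- amber_jar: bystander: small amber jar, 40 mm across, 65 mm tall, origin under its centre
- driver: bystander: screwdriver with a red handle, lying on the bench
- tub: bystander: white tub with a green lid, 74 x 74 x 40 mm, origin under its centre
- squeeze_bottle: bystander: white bottle with a blue cap, 60 mm across, 150 mm tall, origin under its centre
Not all that is in view belongs to the job. Leave any brown look-alike of the cell_blue alone. There is more than one size of the holder; the job needs the smaller.

How it is judged:
By the outcome, as a careful person would: the job done as asked, in the order asked, and still so for the second after the job is handed in, with the robot touching nothing.
It also fails if it takes over 59 s, if anything falls off the work surface, if the arm or the gripper's body presses on something with over 40 N, if the wrist force passes 120 N, or if a joint passes its speed limit or range.

### The arm

A 6-joint arm with a two-finger parallel gripper is mounted at the origin on the work surface. World frame = base frame: x ahead of the robot, y to its left, z up, the work surface at z = 0. Lengths are in mm, angles in degrees, forces in N, time in s.
With the tool pointing down it reaches from about 300 to 850 mm from the base axis. Payload 4.2 kg.
Tool frame: the origin (TCP) lies on the mounting face of the last link; the fingertips stand 191 mm ahead of it and the grasp point (between the pads) lies 172 mm ahead of it; z points along the fingers, y is the direction in which the jaws open and shut (so a half turn about z gives the same grasp; the last joint's range is limited). The gripper opens to 91 mm and grips with 3 to 60 N. Pads are 32 mm wide; open, the fingers measure 118 mm over their backs; the gripper's body (76 mm by 178 mm) begins 60 mm behind the grasp point.
Start: joints at [-72.193, 18.312, 89.639, -0, 72.044, -1.146], TCP at [186.758, -543.824, 404.776] pointing down, gripper open.
Joint ranges: [-177.97, 177.97], [-48.28, 115.42], [12.27, 149.76], [-77.06, 257.06], [2.81, 150.46], [-146.56, 146.56]. Speed limits (degrees/s): [147.25, 147.25, 180, 180, 180, 180].

### API

Orientations are given as [roll, pitch, yaw] about the fixed x, y, z axes, in that order (R = Rz(yaw) Ry(pitch) Rx(roll)).
In Python, from workcell import env gives the robot as it stands.
- The arm moves only by the shell command python3 -m handwheel 'ROWS' [FORCE]. ROWS is JSON, a list of rows, each an object with "gripper": the opening in per cent of the stroke, from 0 (shut) to 100 (fully open); "travel": the shift along the tool's x, y, z in m, a list of three; "twist": the turn about the tool's z in rad. In form: [{"gripper": gripper, "travel": [x, y, z], "twist": twist}, ...]. A call has 1 to 5 rows; each row shifts and turns the commanded pose from where the row before left it, along the tool's axes as they then stand; what a row does not reach is not made up. A row lasts 1/12 s, in which the tool goes at most 41.7 mm and 7.16 degrees, less where a joint would pass 70% of its speed; a pose out of reach is approached as far as the arm can. A call with a gripper value outside its range is refused whole. The fingers move at their own pace and stop on an object; FORCE is the grip in N (left out, the last holds). Time passes only in rows, so rows that do not move let the fingers close. It gives the time, the measured TCP pose, the force and the opening at its end, in the units of the state.
- env.state(): the state, without advancing time (a new reading comes with each control period).
- env.grab_frame(name): name is "scene" or "top" or "wrist"; returns a dict with "frame" (420x560x3 uint8, red, green, blue), "intrinsics" (3x3 intrinsics, pixels), "k1" (the pictures are not rectified: a ray, as slopes to the right and down, at radius r is drawn at 1 + k1 r^2 times it, then the intrinsics apply), "extrinsics" (4x4, takes a point from camera to world coordinates). Camera axes: x right, y down, z forward; pixel columns grow to the right and rows downward; lengths in mm; the calibration is good to about 2 mm. A picture is of the moment at which its call begins. There is no depth.
- env.job_done(): hands the job in, once; it reports no verdict.
Trained networks look in the newest picture that a camera, given by its name, has taken for a name from the list of things; names that differ only in an ending like _2 or _b are one class to them, and where a whole thing is asked for, a point or a joint stands for the part that bears it (a point fixed in the world has none). Each returns a list of dicts, best first, with "confidence" (0 to 1); they miss things now and then, are a little off and sometimes report something else, mostly with a low value. They report only what shows in the picture. A call takes as long as a camera call. They do not tell look-alikes from the thing itself.
- env.trace(camera, thing): "pixels" (420x560 bool, what is visible of it) and "uv" ([column, row] in pixels, amid what is visible of it).
- env.pinpoint(camera, thing): "uv" ([column, row] in pixels: a listed point, or the origin of a listed thing).
The state is a dict: "time_s": time; "qpos": joint angles; "qvel": joint speeds; "effort": joint torques, N m; "ee_pos": TCP position; "ee_rot": TCP orientation; "force": force on the tool from outside, world axes, zero at the start; "torque": the same for the moment, N m; "gripper_width": finger opening in mm.
Only numpy, scipy, OpenCV 4.12 (cv2) and the standard library are available. Lean on these libraries where they do the work, as an engineer would, in place of code of your own. Each camera call takes 0.05 s, during which the arm holds its last target. There are 200 camera calls.

## Working session

There is one attempt and no reset: what is moved stays moved. The work goes in short steps, Python scripts to look and compute and a shell command to move; the robot and the scene stay as the last step left them, time stands still between calls to the robot, and variables do not carry over. Pictures are saved under pics/ and viewed, about 8 in all and at most 12, crops included, and the job is handed in when it is done.

```bash
mkdir -p pics
cat > h.py <<'E'
import numpy as np,cv2,json
from workcell import env
from scipy.spatial.transform import Rotation as R
def snap(cam,fn=None):
    f=env.grab_frame(cam)
    if fn: cv2.imwrite('pics/'+fn,cv2.cvtColor(f['frame'],cv2.COLOR_RGB2BGR))
    return f
def ray(f,uv):
    K=np.array(f['intrinsics']);T=np.array(f['extrinsics'])
    p=cv2.undistortPoints(np.array([[uv]],float),K,np.array([f['k1'],0,0,0.]))[0,0]
    d=T[:3,:3]@np.array([p[0],p[1],1]);return T[:3,3],d
def at(f,uv,z):
    o,d=ray(f,uv);return (o+d*(z-o[2])/d[2])
def proj(f,P):
    K=np.array(f['intrinsics']);T=np.linalg.inv(np.array(f['extrinsics']))
    return cv2.projectPoints(np.array(P,float).reshape(-1,3),cv2.Rodrigues(T[:3,:3])[0],T[:3,3],K,np.array([f['k1'],0,0,0.]))[0][:,0]
def tri(a,ua,b,ub):
    o1,d1=ray(a,ua);o2,d2=ray(b,ub)
    d1=d1/np.linalg.norm(d1);d2=d2/np.linalg.norm(d2)
    s=np.linalg.lstsq(np.c_[d1,-d2],o2-o1,rcond=None)[0]
    p,q=o1+s[0]*d1,o2+s[1]*d2;return (p+q)/2,np.linalg.norm(p-q)
E
python3 - <<'E'
from h import *
np.set_printoptions(precision=1,suppress=True)
a=snap('top','top0.png');b=snap('scene','scene0.png')
H={'rack':0,'mat':0,'holder':0,'cell_blue':10,'cell_white':10,'cell_orange':10,'gate':50,'seat':10,'knob':81,'pad':0}
for n,z in H.items():
    for c,f in(('top',a),('scene',b)):
        print(n,c,[(round(x['confidence'],2),np.array(x['uv']),at(f,x['uv'],z)[:2]) for x in env.pinpoint(c,n)[:3]])
print(env.state()['ee_rot'])
im=np.hstack([cv2.imread('pics/top0.png'),cv2.imread('pics/scene0.png')])
E
```

```text
rack top [(0.77, array([195.2, 197. ]), array([527. , 232.8]))]
rack scene [(0.87, array([380.9, 291.8]), array([533.8, 231.7])), (0.44, array([210.3, 185.4]), array([ 447.7, -284.9]))]
mat top [(0.95, array([287.2, 213.7]), array([482.1, -22. ]))]
mat scene [(0.93, array([291.9, 231.3]), array([479.6, -18.5])), (0.58, array([209.3, 184.6]), array([ 446.6, -289.1]))]
holder top [(0.94, array([343.6, 205.3]), array([ 506. , -176.7])), (0.78, array([417.5, 283.5]), array([ 292.2, -380.5])), (0.61, array([225.3, 265.8]), array([338.3, 146.9]))]
holder scene [(0.71, array([231.9, 213.2]), array([ 502.7, -175. ])), (0.68, array([219.5, 144.6]), array([ 292.6, -373.7]))]
cell_blue top [(0.85, array([176.8, 198.8]), array([521.1, 281.6])), (0.74, array([182.5, 153.3]), array([647.4, 268.3])), (0.68, array([150., 232.]), array([429.3, 355.1]))]
cell_blue scene [(0.85, array([370.8, 343.7]), array([663.4, 267.5])), (0.73, array([449.8, 280.5]), array([439.2, 348.4])), (0.69, array([208., 184.]), array([ 455. , -285.1]))]
cell_white top [(0.74, array([210.9, 192.9]), array([537.7, 187.2]))]
ce
[... 567 characters left out ...]
7, -142.8]))]
seat scene [(0.73, array([239.4, 214.8]), array([ 505.9, -149.4])), (0.69, array([229. , 143.1]), array([ 283.6, -345.4]))]
knob top [(0.65, array([378.5, 207.8]), array([ 495.9, -253.6])), (0.52, array([471. , 304.5]), array([ 249.5, -493. ])), (0.24, array([410.3, 154.7]), array([ 632.9, -337.4]))]
knob scene [(0.66, array([201.3, 168.8]), array([ 479.8, -275.3])), (0.52, array([194. ,  94.1]), array([ 212.5, -520.6]))]
pad top [(0.78, array([416.3, 283.3]), array([ 292.8, -377.2])), (0.57, array([344.4, 205.5]), array([ 505.4, -178.9]))]
pad scene [(0.86, array([216.3, 146.7]), array([ 305.3, -375.4])), (0.79, array([224.7, 213.4]), array([ 512.4, -189.6]))]
[180.   0.  19.]
```

View pics/top0.png

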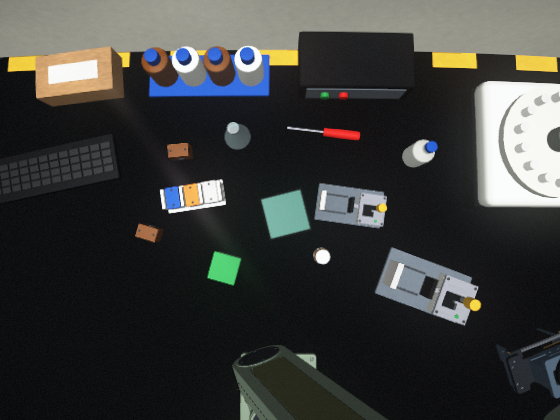

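View pics/scene0.png

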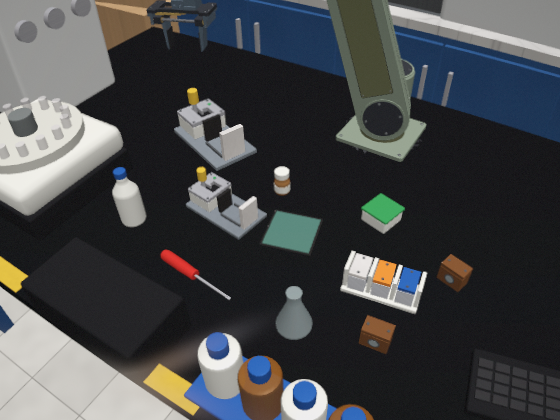

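The top view shows the rack at (193,196) with blue in its left bay (172,197), then orange and white. The mat is at (286,214), the small holder at (350,206) with its knob at (381,208), and the large holder at (428,287). In the scene view, the two brown look-alikes are at (455,272) and (377,335). I'll go above the small holder for a close look.

```bash
H="python3 -m handwheel"
$H '[{"gripper":100,"travel":[0.032,-0.019,0],"twist":0},{"gripper":100,"travel":[0.032,-0.019,0],"twist":0},{"gripper":100,"travel":[0.032,-0.019,0],"twist":0},{"gripper":100,"travel":[0.032,-0.019,0],"twist":0},{"gripper":100,"travel":[0.032,-0.019,0],"twist":0}]'
$H '[{"gripper":100,"travel":[0.032,-0.019,0],"twist":0},{"gripper":100,"travel":[0.032,-0.019,0],"twist":0},{"gripper":100,"travel":[0.032,-0.019,0],"twist":0},{"gripper":100,"travel":[0.032,-0.019,0],"twist":0},{"gripper":100,"travel":[0.032,-0.019,0],"twist":0}]'
$H '[{"gripper":100,"travel":[0.032,-0.019,0],"twist":-0.116},{"gripper":100,"travel":[0,0,0],"twist":-0.116},{"gripper":100,"travel":[0,0,0],"twist":-0.116},{"gripper":100,"travel":[0,0,0],"twist":-0.116},{"gripper":100,"travel":[0,0,0],"twist":-0.116}]'
$H '[{"gripper":100,"travel":[0,0,0],"twist":-0.116},{"gripper":100,"travel":[0,0,0],"twist":-0.116},{"gripper":100,"travel":[0,0,0],"twist":-0.116},{"gripper":100,"travel":[0,0,0],"twist":-0.116},{"gripper":100,"travel":[0,0,0],"twist":0}]'
python3 - <<'E'
from h import *
np.set_printoptions(precision=1,suppress=True)
w=snap('wrist','w1.png');s=env.state();print(s['ee_pos'],s['ee_rot'],s['force']);print(np.array(w['extrinsics']),np.array(w['intrinsics'])[0,0])
H={'holder':0,'gate':50,'seat':10,'knob':81,'pad':0,'mat':0}
for n,z in H.items():
    print(n,[(round(x['confidence'],2),np.array(x['uv']),at(w,x['uv'],z)[:2]) for x in env.pinpoint('wrist',n)[:3]])
E
```

```text
time_s: 1.52
ee_pos: [307.9, -400.6, 404.9]
ee_rot: [180.0, -0.0, 18.9]
force: [1.4, -1.0, -0.5]
gripper_width: 91.2
time_s: 1.93
ee_pos: [428.5, -258.6, 405.0]
ee_rot: [180.0, -0.0, 19.0]
force: [0.7, -0.7, -0.0]
gripper_width: 91.1
time_s: 2.35
ee_pos: [452.1, -231.4, 404.8]
ee_rot: [180.0, 0.0, 52.6]
force: [0.2, 0.7, -0.1]
gripper_width: 91.4
time_s: 2.77
ee_pos: [451.8, -231.8, 404.8]
ee_rot: [180.0, 0.0, 78.9]
force: [0.5, 0.2, 0.7]
gripper_width: 91.2
[ 451.8 -231.8  404.8] [180.    0.   78.6] [-0.9  0.2  0.1]
[[   1.    -0.2   -0.1  468.1]
 [  -0.2   -0.9   -0.3 -155.7]
 [  -0.     0.3   -1.   385.1]
 [   0.     0.     0.     1. ]] 375.87546956654455
holder [(0.6, array([167.8, 318.8]), array([ 295.2, -381.2]))]
gate [(0.63, array([319.8, 183.7]), array([ 493.8, -241.1]))]
seat [(0.79, array([315.1,  76.4]), array([ 509.6, -146.6]))]
knob [(0.49, array([463.1, 257.5]), array([ 607.1, -324.7]))]
pad [(0.77, array([319. , 115.8]), array([ 508.2, -184.5]))]
mat []
```

View pics/w1.png

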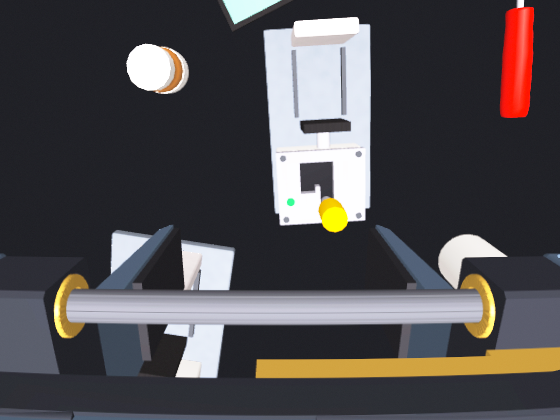

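The wrist view shows the small holder upright: plate top corners at (265,31) and (370,25), pad at (325,126), knob top at (336,220) and the green dot at (291,202) on the left. I'll fit its pose and move on to the rack.

```bash
H="python3 -m handwheel"
cat >> h.py <<'E'
from scipy.optimize import least_squares
def fit(f,P,uv,x0):
    P=np.array(P,float);uv=np.array(uv,float)
    def W(p):
        c,s=np.cos(p[2]),np.sin(p[2]);return np.c_[p[0]+c*P[:,0]-s*P[:,1],p[1]+s*P[:,0]+c*P[:,1],P[:,2]]
    g=lambda p:(proj(f,W(p*np.array([100,100,1])))-uv).ravel()
    r=least_squares(g,np.array(x0)/[100,100,1],loss='soft_l1');p=r.x*[100,100,1]
    return p[0],p[1],np.degrees(p[2]),g(r.x).reshape(-1,2)
E
python3 - <<'E'
from h import *
np.set_printoptions(precision=1,suppress=True)
import pickle
w=env.grab_frame('wrist');pickle.dump(w,open('w1.pkl','wb'))
P=[(80,50,10),(80,-50,10),(-98,45,50),(-98,-35,50),(-30,45,50),(-30,-35,50),(35,0,10),(63,25,75),(63,-25,75)]
uv=[(264,31),(370,25),(280,224),(366,219),(276,150),(366,147),(315.1,76.4),(294,25),(358,19)]
x,y,a,r=fit(w,P,uv,[508,-180,1.38]);print(x,y,a);print(r)
E
$H '[{"gripper":100,"travel":[0.0385,0,0],"twist":0},{"gripper":100,"travel":[0.0385,0,0],"twist":0},{"gripper":100,"travel":[0.0385,0,0],"twist":0},{"gripper":100,"travel":[0.0385,0,0],"twist":0},{"gripper":100,"travel":[0.0385,0,0],"twist":0}]'
$H '[{"gripper":100,"travel":[0.0385,0,0],"twist":0},{"gripper":100,"travel":[0.0385,0,0],"twist":0},{"gripper":100,"travel":[0.0385,0,0],"twist":0},{"gripper":100,"travel":[0.0385,0,0],"twist":0},{"gripper":100,"travel":[0.0385,0,0],"twist":0}]'
$H '[{"gripper":100,"travel":[0.0385,0,0],"twist":0},{"gripper":100,"travel":[0,0,0],"twist":-0.124},{"gripper":100,"travel":[0,0,0],"twist":-0.124},{"gripper":100,"travel":[0,0,0],"twist":-0.124},{"gripper":100,"travel":[0,0,0],"twist":0}]'
python3 - <<'E'
from h import *
import pickle
np.set_printoptions(precision=1,suppress=True)
w=snap('wrist','w2.png');pickle.dump(w,open('w2.pkl','wb'));s=env.state();print(s['time_s'],s['ee_pos'],s['ee_rot'])
for n,z in {'rack':0,'cell_blue':10,'cell_orange':10,'cell_white':10}.items():
    print(n,[(round(x['confidence'],2),np.array(x['uv']),at(w,x['uv'],z)[:2]) for x in env.pinpoint('wrist',n)[:3]])
E
```

```text
508.4730026660444 -181.11508954868881 82.49129478663373
[[-1.4 -2.2]
 [ 0.1 -3. ]
 [ 0.5 -0. ]
 [-0.8 -0.4]
 [-0.2  2.2]
 [-0.9 -0.4]
 [ 3.2 -1. ]
 [ 0.  10.7]
 [ 0.8 12.7]]
time_s: 3.58
ee_pos: [489.2, -41.4, 404.9]
ee_rot: [180.0, 0.0, 78.7]
force: [-0.4, -0.2, 0.3]
gripper_width: 91.3
time_s: 4.0
ee_pos: [526.8, 147.8, 404.9]
ee_rot: [180.0, 0.0, 78.7]
force: [-0.4, -0.9, -0.1]
gripper_width: 91.4
time_s: 4.42
ee_pos: [534.3, 184.0, 404.5]
ee_rot: [-180.0, 0.0, 100.2]
force: [-0.3, -0.6, 0.2]
gripper_width: 91.2
4.4667 [534.3 183.8 404.6] [-180.     0.    99.9]
rack [(0.73, array([202.2, 327.7]), array([484.3, -16.8]))]
cell_blue [(0.97, array([282.6,  75.7]), array([526.3, 279. ])), (0.9, array([404.2, 108.4]), array([648.9, 270.8])), (0.71, array([198.6, 324. ]), array([480.6,  -5.4]))]
cell_orange [(0.94, array([275.5, 127.4]), array([528.3, 229.8])), (0.64, array([278.9, 174.1]), array([540. , 184.3]))]
cell_white [(0.58, array([280.6, 179.4]), array([542.7, 179.2]))]
```

View pics/w2.png

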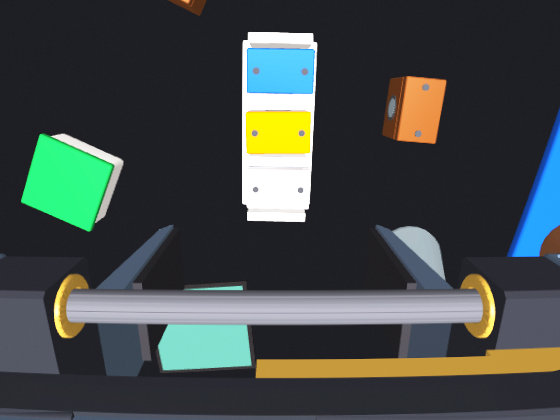

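The wrist view shows the blue cell top centred at (280,71), orange at (278,132) and white at (279,190). The rack is nearly aligned with the tool.

Run:
```python
from h import *
import pickle
np.set_printoptions(precision=1,suppress=True)
w=pickle.load(open('w2.pkl','rb'));f=w['frame'].astype(int)
m=((f[...,2]>150)&(f[...,0]<110)&(f[...,2]-f[...,0]>90));m[:,:230]=0;m[:,330:]=0;m[120:]=0
m=m.astype(np.uint8)
c=max(cv2.findContours(m,cv2.RETR_EXTERNAL,cv2.CHAIN_APPROX_NONE)[0],key=cv2.contourArea)
r=cv2.minAreaRect(c);print(r)
Wc=np.array([at(w,p[0].astype(float),60)[:2] for p in c]).astype(np.float32)
print('world rect',cv2.minAreaRect(Wc))
for n,(a,b) in dict(blue=((256,71),(304.5,71.5)),orange=((255,133),(302,133)),white=((255.5,190),(303,190))).items():
    A,B=at(w,a,60),at(w,b,60);print(n,(A+B)[:2]/2,np.linalg.norm(B-A),np.degrees(np.arctan2(*(B-A)[1::-1])))
T=np.array(w['extrinsics']);s=env.state()
Rt=R.from_euler('xyz',s['ee_rot'],degrees=True).as_matrix();print(Rt.T@(T[:3,3]-s['ee_pos']))
```

```text
((279.9771728515625, 70.3678207397461), (67.05572509765625, 44.87919998168945), 1.5074357986450195)
world rect ((522.82275390625, 280.0937805175781), (54.57321548461914, 35.454288482666016), 8.851523399353027)
blue [523.1 279.7] 39.94032100448027 9.67655776256008
orange [530.8 229.7] 40.23292855946803 10.226818161049373
white [540.5 180.3] 42.330840279566424 10.222342042386746
[78.   0.9 20. ]
```

```bash
H="python3 -m handwheel"
$H '[{"gripper":100,"travel":[0.032,0.002,0],"twist":0},{"gripper":100,"travel":[0.032,0.002,0],"twist":0},{"gripper":100,"travel":[0.0325,0.0015,0.02],"twist":0.006},{"gripper":100,"travel":[0,0,0.04],"twist":0},{"gripper":100,"travel":[0,0,0.04],"twist":0}]'
$H '[{"gripper":100,"travel":[0,0,0.01],"twist":0},{"gripper":100,"travel":[0,0,0],"twist":0}]'
python3 - <<'E'
from h import *
import pickle
np.set_printoptions(precision=1,suppress=True)
w=snap('wrist','w3.png');pickle.dump(w,open('w3.pkl','wb'));s=env.state();print(s['time_s'],s['ee_pos'],s['ee_rot'])
f=w['frame'].astype(int)
m=((f[...,2]>130)&(f[...,0]<110)&(f[...,2]-f[...,0]>90)).astype(np.uint8)
c=max(cv2.findContours(m,cv2.RETR_EXTERNAL,cv2.CHAIN_APPROX_NONE)[0],key=cv2.contourArea)
print(cv2.minAreaRect(c))
print('world rect',cv2.minAreaRect(np.array([at(w,p[0].astype(float),60)[:2] for p in c]).astype(np.float32)))
E
```

```text
time_s: 5.08
ee_pos: [522.8, 281.3, 305.2]
ee_rot: [179.7, -0.1, 99.8]
force: [0.1, -0.2, -0.3]
gripper_width: 91.8
time_s: 5.25
ee_pos: [522.0, 279.0, 291.6]
ee_rot: [-179.6, 0.1, 99.7]
force: [-0.7, -0.6, 0.5]
gripper_width: 91.3
5.3 [523.  279.3 294.4] [-179.9    0.    99.7]
((277.5, 224.0), (58.0, 93.0), 90.0)
world rect ((522.9968872070312, 281.089111328125), (55.459197998046875, 36.749267578125), 9.793683052062988)
```

View pics/w3.png

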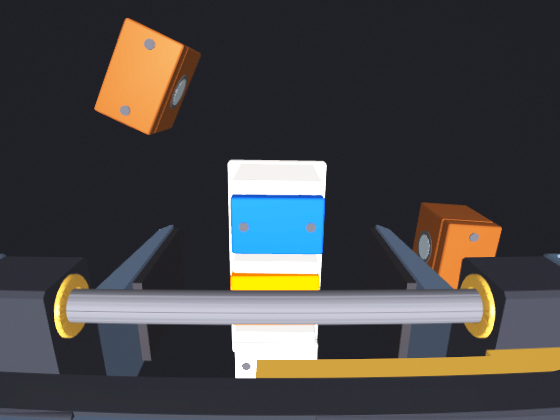

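The wrist view shows the blue top centred at (277,224) between the open fingers, aligned with the jaws, so I'll descend and grip.

```bash
H="python3 -m handwheel"
$H '[{"gripper":100,"travel":[0.0015,0,0.03],"twist":0},{"gripper":100,"travel":[0,0,0.03],"twist":0},{"gripper":100,"travel":[0,0,0.02],"twist":0},{"gripper":100,"travel":[0,0,0],"twist":0}]'
$H '[{"gripper":40,"travel":[0,0,0],"twist":0},{"gripper":40,"travel":[0,0,0],"twist":0},{"gripper":40,"travel":[0,0,0],"twist":0},{"gripper":40,"travel":[0,0,0],"twist":0},{"gripper":40,"travel":[0,0,0],"twist":0}]' 25
$H '[{"gripper":40,"travel":[0,0,0],"twist":0},{"gripper":40,"travel":[0,0,0],"twist":0}]'
```

```text
time_s: 5.63
ee_pos: [522.6, 280.4, 213.7]
ee_rot: [-179.8, 0.1, 99.7]
force: [-0.4, -0.1, 0.4]
gripper_width: 91.0
time_s: 6.05
ee_pos: [522.9, 281.1, 216.2]
ee_rot: [179.9, -0.0, 99.7]
force: [-0.7, -0.0, -0.6]
gripper_width: 60.7
time_s: 6.22
ee_pos: [522.6, 281.1, 215.7]
ee_rot: [179.9, -0.0, 99.7]
force: [-0.5, -0.7, 6.0]
gripper_width: 55.7
```

```bash
H="python3 -m handwheel"
$H '[{"gripper":40,"travel":[0,0,-0.01],"twist":0},{"gripper":40,"travel":[0,0,-0.02],"twist":0},{"gripper":40,"travel":[0,0,-0.03],"twist":0},{"gripper":40,"travel":[0,0,-0.03],"twist":0},{"gripper":40,"travel":[0,0,-0.02],"twist":0}]'
$H '[{"gripper":40,"travel":[-0.015,-0.005,0],"twist":0},{"gripper":40,"travel":[-0.03,-0.0095,0],"twist":0},{"gripper":40,"travel":[-0.035,-0.011,0],"twist":0},{"gripper":40,"travel":[-0.035,-0.011,0],"twist":0},{"gripper":40,"travel":[-0.035,-0.011,0],"twist":0}]'
$H '[{"gripper":40,"travel":[-0.035,-0.011,0],"twist":0},{"gripper":40,"travel":[-0.035,-0.011,0],"twist":0},{"gripper":40,"travel":[-0.035,-0.011,0],"twist":0},{"gripper":40,"travel":[-0.025,-0.008,0],"twist":-0.05},{"gripper":40,"travel":[-0.0095,-0.003,0],"twist":-0.1}]'
$H '[{"gripper":40,"travel":[0,0,0],"twist":-0.115},{"gripper":40,"travel":[0,0,0],"twist":-0.115},{"gripper":40,"travel":[0,0,0],"twist":-0.115},{"gripper":40,"travel":[0,0,0],"twist":-0.115},{"gripper":40,"travel":[0,0,0],"twist":-0.115}]'
$H '[{"gripper":40,"travel":[0,0,0],"twist":-0.115},{"gripper":40,"travel":[0,0,0],"twist":-0.115},{"gripper":40,"travel":[0,0,0],"twist":-0.115},{"gripper":40,"travel":[0,0,0],"twist":-0.115},{"gripper":40,"travel":[0,0,0],"twist":-0.08}]'
$H '[{"gripper":40,"travel":[0,0,0],"twist":0},{"gripper":40,"travel":[0,0,0],"twist":0}]'
python3 - <<'E'
from h import *
f=snap('scene');s=env.state()
# mat and rack check
for n,z in {'mat':0,'cell_orange':10,'cell_white':10}.items(): print(n,[(round(x['confidence'],2),at(f,x['uv'],z)[:2].round(1)) for x in env.pinpoint('scene',n)[:2]])
E
```

```text
time_s: 6.63
ee_pos: [522.8, 281.2, 327.7]
ee_rot: [179.8, -0.0, 99.7]
force: [0.2, -0.1, -1.4]
gripper_width: 55.8
time_s: 7.05
ee_pos: [499.8, 123.2, 323.7]
ee_rot: [-179.9, 0.0, 99.8]
force: [0.8, -1.5, -1.7]
gripper_width: 55.9
time_s: 7.47
ee_pos: [480.0, -23.2, 323.9]
ee_rot: [-179.8, 0.0, 108.3]
force: [-0.1, -0.4, -1.1]
gripper_width: 55.9
time_s: 7.88
ee_pos: [480.8, -20.4, 323.8]
ee_rot: [-179.9, -0.1, 141.6]
force: [0.5, -0.1, -1.7]
gripper_width: 55.7
time_s: 8.3
ee_pos: [480.8, -20.3, 323.8]
ee_rot: [-180.0, -0.1, 172.5]
force: [-0.7, 0.6, -1.4]
gripper_width: 55.7
time_s: 8.47
ee_pos: [481.2, -20.2, 324.1]
ee_rot: [-180.0, -0.1, 172.1]
force: [-0.5, -0.3, -1.5]
gripper_width: 55.9
mat [(0.63, array([482.7, -11.7]))]
cell_orange [(0.82, array([536.2, 231.1]))]
cell_white [(0.7, array([537.3, 179.2]))]
```

```bash
H="python3 -m handwheel"
$H '[{"gripper":40,"travel":[0,0,0.03],"twist":0},{"gripper":40,"travel":[0,0,0.035],"twist":0},{"gripper":40,"travel":[0,0,0.03],"twist":0},{"gripper":40,"travel":[0,0,0.013],"twist":0},{"gripper":40,"travel":[0,0,0.004],"twist":0}]'
$H '[{"gripper":40,"travel":[0,0,0.001],"twist":0},{"gripper":40,"travel":[0,0,0.001],"twist":0},{"gripper":40,"travel":[0,0,0],"twist":0}]'
```

```text
time_s: 9.08
ee_pos: [480.8, -19.8, 210.2]
ee_rot: [-180.0, -0.3, 172.2]
force: [-0.6, -0.0, -1.4]
gripper_width: 56.2
time_s: 9.33
ee_pos: [482.4, -19.9, 211.8]
ee_rot: [180.0, 0.1, 172.2]
force: [0.1, -0.5, -1.5]
gripper_width: 55.7
```

```bash
H="python3 -m handwheel"
$H '[{"gripper":40,"travel":[0,0,0.001],"twist":0},{"gripper":40,"travel":[0,0,0],"twist":0}]'
$H '[{"gripper":40,"travel":[0,0,0.001],"twist":0},{"gripper":40,"travel":[0,0,0],"twist":0}]'
```

```text
time_s: 9.5
ee_pos: [482.1, -19.9, 210.6]
ee_rot: [180.0, 0.1, 172.2]
force: [-0.3, 0.0, -1.6]
gripper_width: 56.2
time_s: 9.67
ee_pos: [481.8, -19.9, 209.0]
ee_rot: [-180.0, 0.0, 172.2]
force: [0.3, -0.7, -1.2]
gripper_width: 55.8
```

```bash
H="python3 -m handwheel"
$H '[{"gripper":40,"travel":[0,0,0.001],"twist":0},{"gripper":40,"travel":[0,0,0],"twist":0}]'
$H '[{"gripper":40,"travel":[0,0,0.001],"twist":0},{"gripper":40,"travel":[0,0,0],"twist":0}]'
```

```text
time_s: 9.83
ee_pos: [481.9, -19.9, 208.7]
ee_rot: [-180.0, 0.0, 172.2]
force: [-1.5, 0.1, 6.0]
gripper_width: 56.1
time_s: 10.0
ee_pos: [481.9, -19.9, 208.7]
ee_rot: [-180.0, 0.1, 172.2]
force: [-4.4, 0.3, 15.0]
gripper_width: 56.3
```

```bash
H="python3 -m handwheel"
$H '[{"gripper":40,"travel":[0,0,-0.001],"twist":0},{"gripper":100,"travel":[0,0,0],"twist":0},{"gripper":100,"travel":[0,0,0],"twist":0},{"gripper":100,"travel":[0,0,0],"twist":0},{"gripper":100,"travel":[0,0,0],"twist":0}]'
$H '[{"gripper":100,"travel":[0,0,0],"twist":0},{"gripper":100,"travel":[0,0,0],"twist":0},{"gripper":100,"travel":[0,0,-0.003],"twist":0},{"gripper":100,"travel":[0,0,0],"twist":0}]'
python3 - <<'E'
from h import *
w=snap('wrist','w4.png');s=env.state();print(s['ee_pos'],s['ee_rot'],s['force'])
E
```

```text
time_s: 10.42
ee_pos: [481.9, -19.8, 207.5]
ee_rot: [-180.0, -0.0, 172.2]
force: [-0.4, 0.5, -0.1]
gripper_width: 79.9
time_s: 10.75
ee_pos: [482.0, -19.9, 211.1]
ee_rot: [-180.0, 0.0, 172.2]
force: [-0.7, 0.4, -0.5]
gripper_width: 91.1
[481.9899114  -19.86565171 210.99091377] [-1.79997306e+02  3.81941980e-02  1.72220265e+02] [ 0.34674947 -0.5258962   0.44691574]
```

View pics/w4.png

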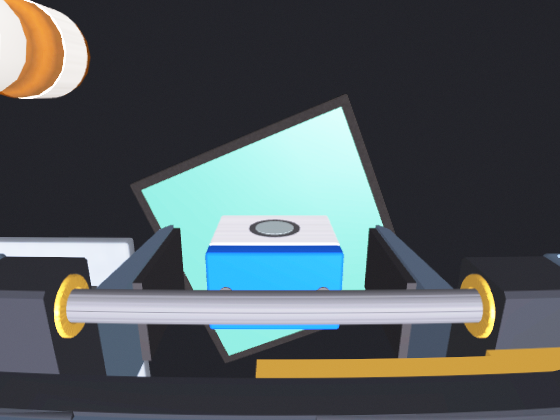

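The blue cell stands upright on the mat (top edge at row 248, columns 207–343), with free space around it. Since the open fingers clear its diagonal, I'll turn 90° in place and grip its sides.

```bash
H="python3 -m handwheel"
$H '[{"gripper":100,"travel":[0,0,0],"twist":0.12},{"gripper":100,"travel":[0,0,0],"twist":0.12},{"gripper":100,"travel":[0,0,0],"twist":0.12},{"gripper":100,"travel":[0,0,0],"twist":0.12},{"gripper":100,"travel":[0,0,0],"twist":0.12}]'
$H '[{"gripper":100,"travel":[0,0,0],"twist":0.12},{"gripper":100,"travel":[0,0,0],"twist":0.12},{"gripper":100,"travel":[0,0,0],"twist":0.12},{"gripper":100,"travel":[0,0,0],"twist":0.12},{"gripper":100,"travel":[0,0,0],"twist":0.12}]'
$H '[{"gripper":100,"travel":[0,0,0],"twist":0.12},{"gripper":100,"travel":[0,0,0],"twist":0.12},{"gripper":100,"travel":[0,0,0],"twist":0.12},{"gripper":100,"travel":[0,0,0],"twist":0.011},{"gripper":100,"travel":[0,0,0],"twist":0}]'
$H '[{"gripper":20,"travel":[0,0,0],"twist":0},{"gripper":20,"travel":[0,0,0],"twist":0},{"gripper":20,"travel":[0,0,0],"twist":0},{"gripper":20,"travel":[0,0,0],"twist":0},{"gripper":20,"travel":[0,0,0],"twist":0}]' 20
$H '[{"gripper":20,"travel":[0,0,0],"twist":0},{"gripper":20,"travel":[0,0,0],"twist":0},{"gripper":20,"travel":[0,0,0],"twist":0},{"gripper":20,"travel":[0,0,0],"twist":0},{"gripper":20,"travel":[0,0,0],"twist":0}]'
```

```text
time_s: 11.22
ee_pos: [481.8, -19.9, 210.8]
ee_rot: [-180.0, 0.0, 137.5]
force: [0.2, 0.3, -0.3]
gripper_width: 91.4
time_s: 11.63
ee_pos: [481.8, -19.9, 210.8]
ee_rot: [180.0, 0.0, 103.1]
force: [0.1, 0.5, -0.5]
gripper_width: 91.1
time_s: 12.05
ee_pos: [481.8, -19.9, 210.8]
ee_rot: [180.0, 0.0, 82.4]
force: [0.2, -0.0, -0.1]
gripper_width: 91.1
time_s: 12.47
ee_pos: [481.9, -19.9, 210.7]
ee_rot: [180.0, 0.0, 82.2]
force: [-0.1, 0.2, -0.4]
gripper_width: 60.7
time_s: 12.88
ee_pos: [481.9, -19.9, 210.7]
ee_rot: [180.0, 0.0, 82.2]
force: [-0.0, -0.7, 0.4]
gripper_width: 35.8
```

```bash
H="python3 -m handwheel"
$H '[{"gripper":20,"travel":[0,0,-0.015],"twist":0},{"gripper":20,"travel":[0,0,-0.03],"twist":0},{"gripper":20,"travel":[0,0,-0.035],"twist":0},{"gripper":20,"travel":[0,0,-0.035],"twist":0},{"gripper":20,"travel":[0,0,-0.025],"twist":0}]'
$H '[{"gripper":20,"travel":[-0.02,0.005,0],"twist":0},{"gripper":20,"travel":[-0.035,0.009,0],"twist":0},{"gripper":20,"travel":[-0.036,0.0095,0],"twist":0},{"gripper":20,"travel":[-0.036,0.0095,0],"twist":0},{"gripper":20,"travel":[-0.036,0.0095,0],"twist":0}]'
$H '[{"gripper":20,"travel":[-0.023,0.006,0],"twist":0},{"gripper":20,"travel":[0,0,0],"twist":0},{"gripper":20,"travel":[0,0,0],"twist":0}]'
python3 - <<'E'
from h import *
import pickle
np.set_printoptions(precision=1,suppress=True)
w=snap('wrist','w5.png');pickle.dump(w,open('w5.pkl','wb'));s=env.state();print(s['ee_pos'],s['ee_rot'],s['force'])
P=[(80,50,10),(80,-50,10),(60,21,16),(60,-21,16),(-2,21,16),(-2,-21,16),(63,25,75),(63,-25,75),(75,25,75),(75,-25,75),(-98,45,50),(-98,-35,50),(-30,45,50),(-30,-35,50)]
c,q=np.cos(np.radians(82.5)),np.sin(np.radians(82.5))
print(proj(w,[(508.5+c*a-q*b,-181.1+q*a+c*b,z) for a,b,z in P]))
E
```

```text
time_s: 13.3
ee_pos: [481.9, -19.8, 353.4]
ee_rot: [179.9, -0.0, 82.2]
force: [-0.3, 0.8, -1.8]
gripper_width: 35.9
time_s: 13.72
ee_pos: [501.5, -188.6, 350.6]
ee_rot: [-180.0, -0.0, 82.2]
force: [0.7, 1.4, -1.4]
gripper_width: 35.9
time_s: 13.97
ee_pos: [504.4, -211.7, 350.0]
ee_rot: [-179.9, -0.0, 82.1]
force: [-0.3, 0.3, -1.5]
gripper_width: 35.8
[ 504.3 -210.7  350.1] [-179.9   -0.1   82.1] [ 0.1 -0.6 -2. ]
[[210.3  53.5]
 [334.5  52.4]
 [246.3  78.5]
 [298.8  78. ]
 [248.2 155.3]
 [298.1 154.9]
 [233.3  69.9]
 [310.6  69.2]
 [232.7  50.4]
 [310.8  49.7]
 [219.5 277.6]
 [316.4 277. ]
 [215.2 198.3]
 [318.5 197.6]]
```

View pics/w5.png

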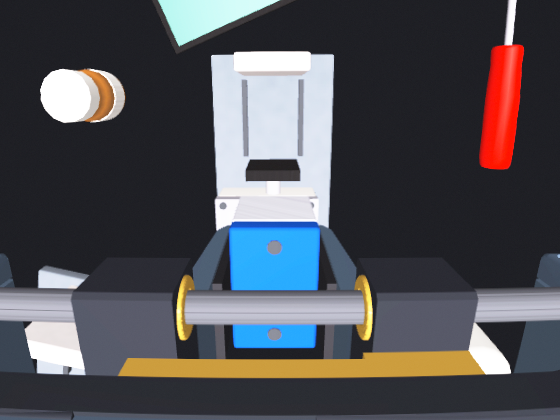

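The holder matches the prediction within about 1–2 px: plate corners (211,54)/(334,54), rails at columns 247/299 and stop 234–310. One zoom for the final refinement.

Run:
```python
import cv2
im=cv2.imread('pics/w5.png')[40:220,200:345]
cv2.imwrite('pics/w5z.png',cv2.resize(im,None,fx=3.3,fy=3.3,interpolation=cv2.INTER_CUBIC))
```

```text
(no output)
```

View pics/w5z.png

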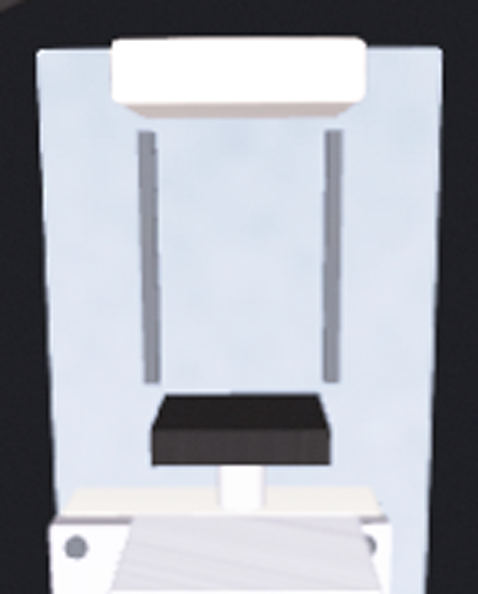

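Run:
```python
from h import *
import pickle
np.set_printoptions(precision=1,suppress=True)
w=pickle.load(open('w5.pkl','rb'))
P=[(80,50,10),(80,-50,10),(60,21,16),(60,-21,16),(-2,21,16),(-2,-21,16),(63,25,75),(63,-25,75),(75,25,75),(75,-25,75)]
uv=[(211.5,55.2),(333.6,54.2),(247,79.7),(298.2,79.4),(248.2,156.1),(297.9,156.1),(234.5,70.9),(310.6,71.2),(233.9,51.8),(310.6,51.8)]
x,y,a,r=fit(w,P,uv,[508,-181,1.44]);print(x,y,a);print(r.T)
s=env.state();t=np.radians(a);c,q=np.cos(t),np.sin(t)
goal=np.array([x+29*c,y+29*q]);Y=np.radians(s['ee_rot'][2]);d=goal-np.array(s['ee_pos'])[:2]
print(goal,'tool',d@[np.cos(Y),np.sin(Y)],d@[np.sin(Y),-np.cos(Y)],s['ee_pos'])
```

```text
508.2853760407193 -182.1351142725003 82.21612334791108
[[-0.8  1.2 -0.4  0.8 -0.1  0.1 -0.8  0.3 -0.7  0.7]
 [-0.6 -0.1 -0.   0.1  0.3  0.2  0.5 -0.1  0.1 -0.2]]
[ 512.2 -153.4] tool 57.79622948671534 0.023217592641920706 [ 504.3 -210.7  350.1]
```

The refined fit has residuals ≤1 px: holder at (508.3,-182.1), yaw 82.2°, same as the tool. I'll go over the drop point and descend.

```bash
H="python3 -m handwheel"
$H '[{"gripper":20,"travel":[0.02,0,0],"twist":0},{"gripper":20,"travel":[0.025,0,0.01],"twist":0},{"gripper":20,"travel":[0.013,0,0.02],"twist":0},{"gripper":20,"travel":[0,0,0.02],"twist":0},{"gripper":20,"travel":[0,0,0],"twist":0}]'
$H '[{"gripper":20,"travel":[0,0,0.015],"twist":0},{"gripper":20,"travel":[0,0,0.015],"twist":0},{"gripper":20,"travel":[0,0,0.015],"twist":0},{"gripper":20,"travel":[0,0,0.01],"twist":0},{"gripper":20,"travel":[0,0,0],"twist":0}]'
$H '[{"gripper":20,"travel":[0,0,0.01],"twist":0},{"gripper":20,"travel":[0,0,0.007],"twist":0},{"gripper":20,"travel":[0,0,0.004],"twist":0},{"gripper":20,"travel":[0,0,0.002],"twist":0},{"gripper":20,"travel":[0,0,0],"twist":0}]'
```

```text
time_s: 14.43
ee_pos: [510.9, -150.5, 297.4]
ee_rot: [-179.5, -0.1, 82.4]
force: [-1.5, -0.3, -2.2]
gripper_width: 36.1
time_s: 14.85
ee_pos: [511.9, -152.6, 244.5]
ee_rot: [-179.8, -0.0, 82.2]
force: [-0.4, 0.5, -2.1]
gripper_width: 35.7
time_s: 15.27
ee_pos: [512.5, -153.3, 222.4]
ee_rot: [-180.0, -0.0, 82.2]
force: [-0.1, -0.8, -2.0]
gripper_width: 36.0
```

```bash
H="python3 -m handwheel"
$H '[{"gripper":20,"travel":[0,0,0.002],"twist":0},{"gripper":20,"travel":[0,0,0.001],"twist":0},{"gripper":20,"travel":[0,0,0],"twist":0}]'
$H '[{"gripper":20,"travel":[0,0,0.001],"twist":0},{"gripper":20,"travel":[0,0,0],"twist":0}]'
```

```text
time_s: 15.52
ee_pos: [512.5, -153.3, 219.8]
ee_rot: [180.0, 0.0, 82.2]
force: [0.3, 0.9, -1.7]
gripper_width: 35.4
time_s: 15.68
ee_pos: [512.5, -153.3, 218.8]
ee_rot: [180.0, 0.0, 82.2]
force: [0.8, 0.7, -0.9]
gripper_width: 35.7
```

```bash
H="python3 -m handwheel"
$H '[{"gripper":20,"travel":[0,0,0.001],"twist":0},{"gripper":20,"travel":[0,0,0],"twist":0}]'
$H '[{"gripper":20,"travel":[0,0,0.001],"twist":0},{"gripper":20,"travel":[0,0,0],"twist":0}]'
```

```text
time_s: 15.85
ee_pos: [512.6, -153.3, 217.8]
ee_rot: [180.0, 0.0, 82.2]
force: [0.4, 0.5, -1.7]
gripper_width: 35.8
time_s: 16.02
ee_pos: [512.6, -153.3, 217.7]
ee_rot: [180.0, 0.0, 82.2]
force: [-1.1, 0.4, 6.4]
gripper_width: 36.1
```

The cell touched down at TCP 217.7, the height expected for the plate. I'll release, rise, go over the knob and check.

```bash
H="python3 -m handwheel"
$H '[{"gripper":100,"travel":[0,0,-0.0005],"twist":0},{"gripper":100,"travel":[0,0,0],"twist":0},{"gripper":100,"travel":[0,0,0],"twist":0},{"gripper":100,"travel":[0,0,0],"twist":0},{"gripper":100,"travel":[0,0,0],"twist":0}]'
$H '[{"gripper":100,"travel":[0,0,0],"twist":0},{"gripper":100,"travel":[0,0,0],"twist":0},{"gripper":100,"travel":[0,0,-0.01],"twist":0},{"gripper":100,"travel":[0,0,-0.03],"twist":0},{"gripper":100,"travel":[0,0,-0.035],"twist":0}]'
$H '[{"gripper":100,"travel":[0,0,-0.035],"twist":0},{"gripper":100,"travel":[0,0,-0.01],"twist":0},{"gripper":100,"travel":[-0.036,0,0],"twist":0},{"gripper":100,"travel":[-0.037,0,0],"twist":0},{"gripper":100,"travel":[-0.036,0,0],"twist":0}]'
$H '[{"gripper":100,"travel":[0,0,0],"twist":0},{"gripper":100,"travel":[0,0,0],"twist":0}]'
python3 - <<'E'
from h import *
import pickle
np.set_printoptions(precision=1,suppress=True)
w=snap('wrist','w6.png');pickle.dump(w,open('w6.pkl','wb'));s=env.state();print(s['time_s'],s['ee_pos'],s['ee_rot'],s['gripper_width'])
f=w['frame'].astype(int)
m=((f[...,2]>130)&(f[...,0]<110)&(f[...,2]-f[...,0]>90)).astype(np.uint8)
c=max(cv2.findContours(m,cv2.RETR_EXTERNAL,cv2.CHAIN_APPROX_NONE)[0],key=cv2.contourArea)
r=cv2.minAreaRect(np.array([at(w,p[0].astype(float),60)[:2] for p in c]).astype(np.float32));print(r)
t=np.radians(82.2);d=np.array(r[0])-[508.3,-182.1];print('holder xy',d@[np.cos(t),np.sin(t)],d@[-np.sin(t),np.cos(t)])
E
```

```text
time_s: 16.43
ee_pos: [512.5, -153.3, 217.2]
ee_rot: [-180.0, 0.0, 82.2]
force: [0.2, -0.5, 0.5]
gripper_width: 66.6
time_s: 16.85
ee_pos: [511.9, -153.0, 291.8]
ee_rot: [-179.7, -0.0, 82.2]
force: [-0.0, -0.2, -0.9]
gripper_width: 91.0
time_s: 17.27
ee_pos: [497.4, -262.0, 338.2]
ee_rot: [179.9, 0.0, 82.3]
force: [1.0, -0.7, 0.8]
gripper_width: 91.3
time_s: 17.43
ee_pos: [497.2, -262.6, 337.2]
ee_rot: [-180.0, -0.0, 82.0]
force: [-0.2, 0.3, -0.5]
gripper_width: 91.0
17.4833 [ 497.4 -261.6  337.1] [-180.    -0.    82.1] 90.97044989359851
((513.6976928710938, -154.56881713867188), (53.239280700683594, 35.818817138671875), 82.20840454101562)
holder xy 28.009010943310304 -1.611342313745571
```

View pics/w6.png

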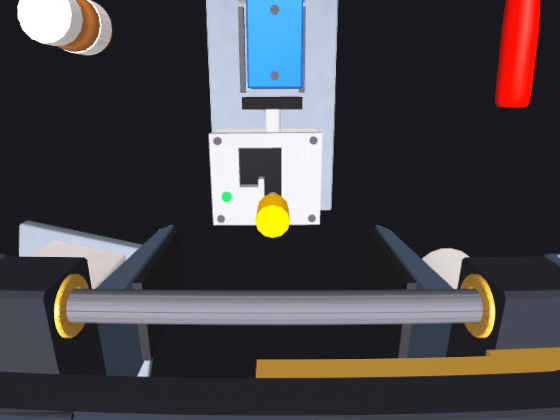

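The cell stands between the rails, at holder (28,-1.6) and straight. The knob top is at (272,219) and the green dot at (227,197). Next I'll turn 90°, so the jaws push along the travel, and measure the knob.

```bash
H="python3 -m handwheel"
$H '[{"gripper":100,"travel":[0,0,0],"twist":0.12},{"gripper":100,"travel":[0,0,0],"twist":0.12},{"gripper":100,"travel":[0,0,0],"twist":0.12},{"gripper":100,"travel":[0,0,0],"twist":0.12},{"gripper":100,"travel":[0,0,0],"twist":0.12}]'
$H '[{"gripper":100,"travel":[0,0,0],"twist":0.12},{"gripper":100,"travel":[0,0,0],"twist":0.12},{"gripper":100,"travel":[0,0,0],"twist":0.12},{"gripper":100,"travel":[0,0,0],"twist":0.12},{"gripper":100,"travel":[0,0,0],"twist":0.12}]'
$H '[{"gripper":100,"travel":[0,0,0],"twist":0.12},{"gripper":100,"travel":[0,0,0],"twist":0.12},{"gripper":100,"travel":[0,0,0],"twist":0.12},{"gripper":100,"travel":[0,0,0],"twist":0.011},{"gripper":100,"travel":[0,0,0],"twist":0}]'
python3 - <<'E'
from h import *
import pickle
np.set_printoptions(precision=1,suppress=True)
def yel(w):
    f=w['frame'].astype(int);m=((f[...,0]>235)&(f[...,1]>190)&(f[...,2]<60)).astype(np.uint8)
    m[:150]=0;m[270:]=0;m[:,:200]=0;m[:,360:]=0
    c=max(cv2.findContours(m,cv2.RETR_EXTERNAL,cv2.CHAIN_APPROX_NONE)[0],key=cv2.contourArea);return cv2.minEnclosingCircle(c)
w6=pickle.load(open('w6.pkl','rb'));a=yel(w6);print(a,at(w6,(272,219),96))
w=snap('wrist','w7.png');s=env.state();print(s['time_s'],s['ee_pos'],s['ee_rot']);b=yel(w);print(b,at(w,b[0],96),np.array(s['qpos']))
E
```

```text
time_s: 17.9
ee_pos: [497.9, -259.7, 337.2]
ee_rot: [-180.0, -0.0, 47.6]
force: [-0.6, 0.1, -0.4]
gripper_width: 91.1
time_s: 18.32
ee_pos: [497.9, -259.6, 337.2]
ee_rot: [-180.0, 0.0, 13.2]
force: [0.2, -0.2, -0.4]
gripper_width: 91.3
time_s: 18.73
ee_pos: [497.9, -260.1, 337.2]
ee_rot: [-180.0, 0.0, -7.6]
force: [0.1, 1.0, -0.3]
gripper_width: 90.9
((272.0550537109375, 220.89678955078125), 17.0004940032959) [ 497.5 -259.4   96. ]
18.7833 [ 497.9 -260.3  337.3] [-180.     0.    -7.6]
((273.95947265625, 220.6081085205078), 20.493825912475586) [ 501.2 -260.5   96. ] [-28.8  20.1  97.3   0.   62.7  68.8]
```

View pics/w7.png

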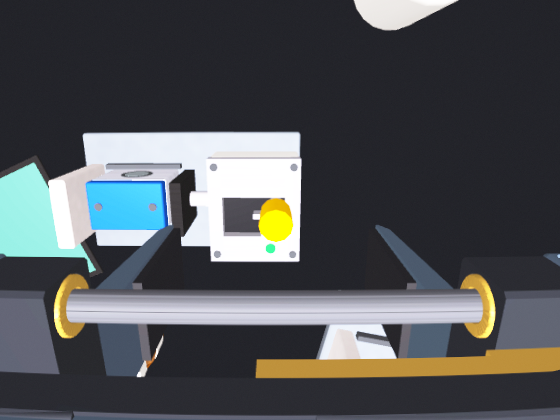

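The view shows the knob top at (275,223), centred between the jaws, with the green dot at (270,248) and the cell standing at (127,205). I'll descend, grip the knob and push.

```bash
H="python3 -m handwheel"
$H '[{"gripper":100,"travel":[0,0,0.03],"twist":0},{"gripper":100,"travel":[0,0,0.03],"twist":0},{"gripper":100,"travel":[0,0,0.015],"twist":0},{"gripper":60,"travel":[0,0,0.004],"twist":0},{"gripper":60,"travel":[0,0,0],"twist":0}]'
$H '[{"gripper":10,"travel":[0,0,0],"twist":0},{"gripper":10,"travel":[0,0,0],"twist":0},{"gripper":10,"travel":[0,0,0],"twist":0},{"gripper":10,"travel":[0,0,0],"twist":0},{"gripper":10,"travel":[0,0,0],"twist":0}]' 45
$H '[{"gripper":10,"travel":[0,0,0],"twist":0},{"gripper":10,"travel":[0,0,0],"twist":0},{"gripper":10,"travel":[0,0,0],"twist":0},{"gripper":10,"travel":[0,0,0],"twist":0},{"gripper":10,"travel":[0,0,0],"twist":0}]'
$H '[{"gripper":10,"travel":[0,0,0],"twist":0},{"gripper":10,"travel":[0,0,0],"twist":0}]'
```

```text
time_s: 19.2
ee_pos: [497.6, -260.8, 257.2]
ee_rot: [-179.9, 0.1, -7.7]
force: [-0.4, -0.1, 0.4]
gripper_width: 81.1
time_s: 19.62
ee_pos: [497.9, -261.3, 259.0]
ee_rot: [180.0, -0.1, -7.8]
force: [0.3, 0.5, 0.0]
gripper_width: 47.3
time_s: 20.03
ee_pos: [497.8, -261.1, 258.2]
ee_rot: [-180.0, 0.0, -7.8]
force: [0.5, 0.9, 0.1]
gripper_width: 20.4
time_s: 20.2
ee_pos: [497.8, -261.1, 258.2]
ee_rot: [-180.0, 0.0, -7.8]
force: [-0.3, 0.7, 0.5]
gripper_width: 20.8
```

```bash
H="python3 -m handwheel"
$H '[{"gripper":10,"travel":[0,-0.003,0],"twist":0},{"gripper":10,"travel":[0,-0.004,0],"twist":0},{"gripper":10,"travel":[0,-0.004,0],"twist":0},{"gripper":10,"travel":[0,-0.004,0],"twist":0},{"gripper":10,"travel":[0,0,0],"twist":0}]'
$H '[{"gripper":10,"travel":[0,-0.003,0],"twist":0},{"gripper":10,"travel":[0,-0.003,0],"twist":0},{"gripper":10,"travel":[0,-0.003,0],"twist":0},{"gripper":10,"travel":[0,-0.002,0],"twist":0},{"gripper":10,"travel":[0,0,0],"twist":0}]'
```

```text
time_s: 20.62
ee_pos: [499.6, -247.5, 258.6]
ee_rot: [179.7, -0.0, -7.7]
force: [-2.9, -9.9, -0.6]
gripper_width: 20.8
time_s: 21.03
ee_pos: [500.8, -238.7, 258.8]
ee_rot: [179.4, -0.1, -7.6]
force: [-5.0, -17.8, -1.1]
gripper_width: 21.4
```

```bash
H="python3 -m handwheel"
$H '[{"gripper":10,"travel":[0,-0.003,0],"twist":0},{"gripper":10,"travel":[0,-0.002,0],"twist":0},{"gripper":10,"travel":[0,0,0],"twist":0},{"gripper":10,"travel":[0,0,0],"twist":0}]'
```

```text
time_s: 21.37
ee_pos: [501.1, -236.8, 259.1]
ee_rot: [179.0, -0.1, -7.5]
force: [-9.2, -31.4, -0.9]
gripper_width: 21.0
```

Force rose to 31 N for little travel. I'll check before pushing further.

Run:
```python
from h import *
np.set_printoptions(precision=1,suppress=True)
w=snap('wrist');b=snap('scene')
W=cv2.cvtColor(w['frame'],cv2.COLOR_RGB2BGR);S=cv2.cvtColor(b['frame'],cv2.COLOR_RGB2BGR)
z=lambda i,a,c:cv2.resize(i,(a,c),interpolation=cv2.INTER_CUBIC)
cv2.imwrite('pics/c1.png',np.hstack([z(W[120:300,50:330],520,334),z(S[145:240,175:275],280,334)]))
f=w['frame'].astype(int);m=((f[...,2]>130)&(f[...,0]<110)&(f[...,2]-f[...,0]>90)).astype(np.uint8)
c=max(cv2.findContours(m,cv2.RETR_EXTERNAL,cv2.CHAIN_APPROX_NONE)[0],key=cv2.contourArea)
r=cv2.minAreaRect(np.array([at(w,p[0].astype(float),60)[:2] for p in c]).astype(np.float32));print(r)
t=np.radians(82.2);d=np.array(r[0])-[508.3,-182.1];print('holder xy',d@[np.cos(t),np.sin(t)],d@[-np.sin(t),np.cos(t)])
s=env.state();Rt=R.from_euler('xyz',s['ee_rot'],degrees=True).as_matrix()
g=np.array(s['ee_pos'])+Rt@[0,0,172];d=g[:2]-[508.3,-182.1];print('grasp',g,d@[np.cos(t),np.sin(t)],d@[-np.sin(t),np.cos(t)],s['force'])
```

```text
((515.86474609375, -147.934326171875), (56.325984954833984, 37.91498565673828), 81.937255859375)
holder xy 34.876221409900005 -2.8579418749098737
grasp [ 501.  -239.9   87.1] -58.24705769494954 -0.5964397177162687 [ -8.8 -32.1  -1.5]
```

View pics/c1.png

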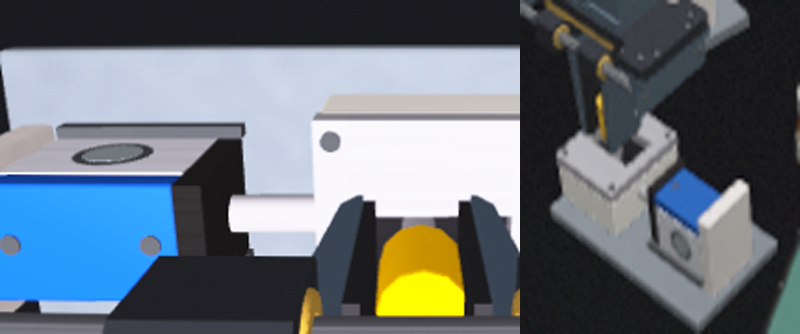

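Left part of the crop: the cell (blue, 0–178) is against the stop and the pad touches it. Right part: the knob is gripped at about 21.5 mm travel. Something stiff resists, so I'll relieve the sideways load and see how the force changes.

```bash
H="python3 -m handwheel"
cat > g.py <<'E'
from h import *
s=env.state();Rt=R.from_euler('xyz',s['ee_rot'],degrees=True).as_matrix();t=np.radians(82.2)
g=np.array(s['ee_pos'])+Rt@[0,0,172];d=g[:2]-[508.3,-182.1];F=np.array(s['force'])
M=np.array([[np.cos(t),np.sin(t)],[-np.sin(t),np.cos(t)]])
print('travel %.1f y %.1f z %.1f'%((M@d)[0]+79.7,(M@d)[1],g[2]),'Fxy',(M@F[:2]).round(1),'Fz',F[2].round(1),'M',np.round(s['torque'],2))
E
python3 g.py
$H '[{"gripper":10,"travel":[0,0.004,0],"twist":0},{"gripper":10,"travel":[0,0,0],"twist":0},{"gripper":10,"travel":[0,0,0],"twist":0}]' >/dev/null; python3 g.py
$H '[{"gripper":10,"travel":[-0.001,0,0],"twist":0},{"gripper":10,"travel":[0,0,0],"twist":0}]'>/dev/null; python3 g.py
$H '[{"gripper":10,"travel":[0,-0.002,0],"twist":0},{"gripper":10,"travel":[0,0,0],"twist":0},{"gripper":10,"travel":[0,0,0],"twist":0}]'>/dev/null; python3 g.py
$H '[{"gripper":10,"travel":[0,-0.002,0],"twist":0},{"gripper":10,"travel":[0,0,0],"twist":0},{"gripper":10,"travel":[0,0,0],"twist":0}]'>/dev/null; python3 g.py
```

```text
travel 21.5 y -0.6 z 87.1 Fxy [-33.    4.3] Fz -1.5 M [-5.24  1.59 -0.06]
travel 20.9 y -0.5 z 86.8 Fxy [-20.    3.5] Fz -0.3 M [-3.24  1.06 -0.04]
travel 21.0 y -0.3 z 86.9 Fxy [-20.4   1. ] Fz -1.8 M [-3.29  0.74 -0.06]
travel 21.2 y -0.4 z 87.0 Fxy [-26.5   0.9] Fz -2.3 M [-4.3   1.01 -0.06]
travel 21.5 y -0.4 z 87.2 Fxy [-32.6   3.1] Fz -2.9 M [-5.27  1.3  -0.03]
```

```bash
H="python3 -m handwheel"
$H '[{"gripper":10,"travel":[0,0.002,0],"twist":0},{"gripper":10,"travel":[-0.002,0,0],"twist":0},{"gripper":10,"travel":[0,0,0],"twist":0}]' >/dev/null; python3 g.py
$H '[{"gripper":10,"travel":[-0.002,0,0],"twist":0},{"gripper":10,"travel":[0,0,0],"twist":0},{"gripper":10,"travel":[0,0,0],"twist":0}]'|grep width; python3 g.py
$H '[{"gripper":10,"travel":[-0.002,0,0],"twist":0},{"gripper":10,"travel":[0,0,0],"twist":0},{"gripper":10,"travel":[0,0,0],"twist":0}]'|grep width; python3 g.py
```

```text
travel 21.2 y 0.7 z 87.1 Fxy [-25.8  -1. ] Fz -4.3 M [-4.26  0.5  -0.03]
gripper_width: 21.4
travel 21.2 y 2.4 z 87.1 Fxy [-25.7  -1.9] Fz -4.3 M [-4.22  0.51 -0.08]
gripper_width: 21.0
travel 21.3 y 3.6 z 87.2 Fxy [-25.2  -3.5] Fz -4.1 M [-4.19  0.25 -0.09]
```

The knob moves sideways freely, so I'll keep going into the opening.

```bash
H="python3 -m handwheel"
$H '[{"gripper":10,"travel":[-0.002,0,0],"twist":0},{"gripper":10,"travel":[-0.002,0,0],"twist":0},{"gripper":10,"travel":[0,0,0],"twist":0}]'|grep width; python3 g.py
$H '[{"gripper":10,"travel":[-0.002,0,0],"twist":0},{"gripper":10,"travel":[-0.002,0,0],"twist":0},{"gripper":10,"travel":[0,0,0],"twist":0}]'|grep width; python3 g.py
```

```text
gripper_width: 20.9
travel 21.4 y 4.7 z 87.3 Fxy [-23.4  -9.6] Fz -10.4 M [-4.17 -0.91  0.01]
gripper_width: 21.2
travel 21.6 y 5.7 z 87.5 Fxy [-21.5 -17.4] Fz -15.7 M [-4.   -2.06 -0.05]
```

```bash
python3 - <<'E'
from h import *
fr={c:cv2.cvtColor(snap(c)['frame'],cv2.COLOR_RGB2BGR) for c in('wrist','scene','top')}
for c in fr: cv2.imwrite(f'pics/raw_{c}.png',fr[c])
z=lambda i,a,c:cv2.resize(np.clip(i.astype(float)*1.3,0,255).astype(np.uint8),(a,c),interpolation=cv2.INTER_CUBIC)
C=np.zeros((600,800,3),np.uint8)
C[:371,:480]=z(fr['wrist'][130:300,130:350],480,371)
C[:400,480:]=z(fr['scene'][130:230,185:265],320,400)
C[400:,480:]=z(fr['top'][175:231,310:400],320,200)
C[371:,:480]=z(fr['scene'][150:200,180:285],480,229)
cv2.imwrite('pics/c2.png',C)
E
python3 g.py
```

```text
travel 21.6 y 5.7 z 87.5 Fxy [-21.9 -17.2] Fz -15.9 M [-4.02 -1.96 -0.07]
```

View pics/c2.png

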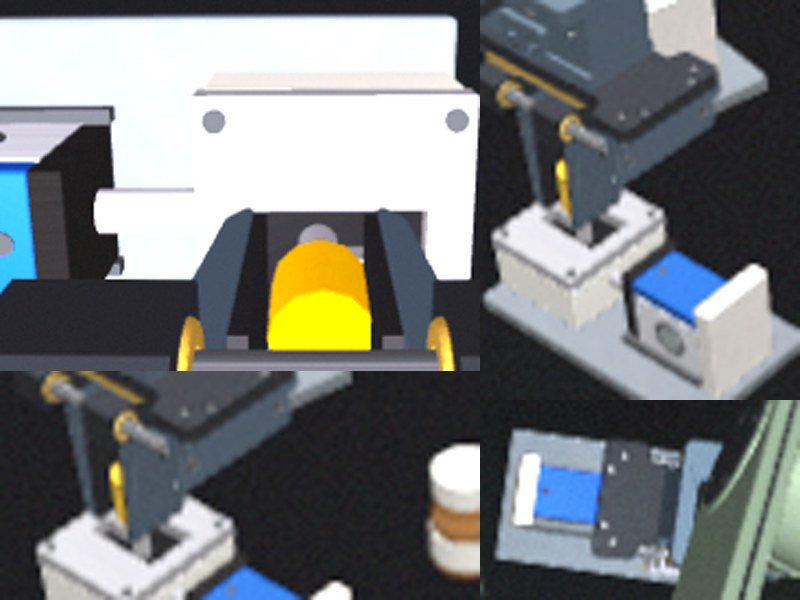

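The cell is against the stop, and the stem appears just short of the lip's end. I'll undo the sideways move, back off and record force against travel finely to locate the block.

```bash
H="python3 -m handwheel"
$H '[{"gripper":10,"travel":[0.005,0,0],"twist":0},{"gripper":10,"travel":[0.005,0.003,0],"twist":0},{"gripper":10,"travel":[0.003,0.004,0],"twist":0},{"gripper":10,"travel":[0,0.004,0],"twist":0},{"gripper":10,"travel":[0,0,0],"twist":0}]' |grep -E "time|width"; python3 g.py
$H '[{"gripper":10,"travel":[0,-0.002,0],"twist":0},{"gripper":10,"travel":[0,0,0],"twist":0}]'>/dev/null; python3 g.py
$H '[{"gripper":10,"travel":[0,-0.002,0],"twist":0},{"gripper":10,"travel":[0,0,0],"twist":0}]'>/dev/null; python3 g.py
$H '[{"gripper":10,"travel":[0,-0.002,0],"twist":0},{"gripper":10,"travel":[0,0,0],"twist":0}]'>/dev/null; python3 g.py
$H '[{"gripper":10,"travel":[0,-0.002,0],"twist":0},{"gripper":10,"travel":[0,0,0],"twist":0}]'>/dev/null; python3 g.py
```

```text
time_s: 24.2
gripper_width: 21.0
travel 14.0 y 0.1 z 86.7 Fxy [-10.4  -1.4] Fz -0.7 M [-1.82  0.14 -0.03]
travel 16.5 y 0.3 z 86.7 Fxy [-12.   -0.8] Fz -1.9 M [-2.01  0.18 -0.04]
travel 18.4 y 0.3 z 86.7 Fxy [-12.4  -1.4] Fz -2.8 M [-2.13  0.18 -0.08]
travel 20.3 y 0.2 z 86.7 Fxy [-13.2  -0.8] Fz -2.8 M [-2.2   0.22 -0.03]
travel 20.9 y -0.0 z 86.8 Fxy [-17.6  -0.6] Fz -2.9 M [-2.87  0.31 -0.05]
```

The springs behave as specified up to 20.5 mm, then there is a hard block. I'll let the knob return, open, turn 90° in place and regrip it across the travel, which rules out a finger as the cause.

```bash
H="python3 -m handwheel"
$H '[{"gripper":10,"travel":[0,0.006,0],"twist":0},{"gripper":10,"travel":[0,0.006,0],"twist":0},{"gripper":10,"travel":[0,0.005,0],"twist":0},{"gripper":10,"travel":[0,0.004,0],"twist":0},{"gripper":10,"travel":[0,0,0],"twist":0}]' >/dev/null; python3 g.py
$H '[{"gripper":100,"travel":[0,0,0],"twist":0},{"gripper":100,"travel":[0,0,0],"twist":0},{"gripper":100,"travel":[0,0,0],"twist":0},{"gripper":100,"travel":[0,0,0],"twist":0},{"gripper":100,"travel":[0,0,-0.004],"twist":0}]' >/dev/null; python3 g.py
$H '[{"gripper":100,"travel":[0,0,0],"twist":0},{"gripper":100,"travel":[0,0,0],"twist":0},{"gripper":100,"travel":[0,0,0],"twist":-0.12},{"gripper":100,"travel":[0,0,0],"twist":-0.12},{"gripper":100,"travel":[0,0,0],"twist":-0.12}]'>/dev/null
$H '[{"gripper":100,"travel":[0,0,0],"twist":-0.12},{"gripper":100,"travel":[0,0,0],"twist":-0.12},{"gripper":100,"travel":[0,0,0],"twist":-0.12},{"gripper":100,"travel":[0,0,0],"twist":-0.12},{"gripper":100,"travel":[0,0,0],"twist":-0.12}]'>/dev/null
$H '[{"gripper":100,"travel":[0,0,0],"twist":-0.12},{"gripper":100,"travel":[0,0,0],"twist":-0.12},{"gripper":100,"travel":[0,0,0],"twist":-0.12},{"gripper":100,"travel":[0,0,0],"twist":-0.12},{"gripper":100,"travel":[0,0,0],"twist":-0.12}]'
$H '[{"gripper":100,"travel":[0,0,0],"twist":-0.011},{"gripper":100,"travel":[0,0,0],"twist":0}]'
python3 g.py
```

```text
travel 3.0 y 0.8 z 86.5 Fxy [-5.2 -1. ] Fz -1.1 M [-0.82 -0.07 -0.04]
travel 5.8 y 2.6 z 89.5 Fxy [ 0.4 -0.5] Fz -0.6 M [0.04 0.01 0.01]
time_s: 26.95
ee_pos: [496.4, -255.9, 262.3]
ee_rot: [-180.0, -0.0, 81.9]
force: [0.0, 0.4, 0.3]
gripper_width: 91.3
time_s: 27.12
ee_pos: [496.4, -255.9, 262.3]
ee_rot: [-180.0, -0.0, 82.1]
force: [-0.5, 0.6, 0.1]
gripper_width: 91.0
travel 5.0 y 1.7 z 90.3 Fxy [0.6 0.6] Fz 0.1 M [ 0.01 -0.05  0.01]
```

```bash
H="python3 -m handwheel"
$H '[{"gripper":100,"travel":[-0.005,0.0017,0.004],"twist":0},{"gripper":20,"travel":[0,0,0],"twist":0},{"gripper":10,"travel":[0,0,0],"twist":0},{"gripper":10,"travel":[0,0,0],"twist":0},{"gripper":10,"travel":[0,0,0],"twist":0}]' 60 >/dev/null
$H '[{"gripper":10,"travel":[0,0,0],"twist":0},{"gripper":10,"travel":[0,0,0],"twist":0},{"gripper":10,"travel":[0,0,0],"twist":0},{"gripper":10,"travel":[0,0,0],"twist":0},{"gripper":10,"travel":[0,0,0],"twist":0}]' >/dev/null
$H '[{"gripper":10,"travel":[0,0,0],"twist":0},{"gripper":10,"travel":[0,0,0],"twist":0}]'; python3 g.py
$H '[{"gripper":10,"travel":[0.005,0,0],"twist":0},{"gripper":10,"travel":[0.005,0,0],"twist":0},{"gripper":10,"travel":[0.004,0,0],"twist":0},{"gripper":10,"travel":[0,0,0],"twist":0}]' >/dev/null;python3 g.py
$H '[{"gripper":10,"travel":[0.004,0,0],"twist":0},{"gripper":10,"travel":[0.003,0,0],"twist":0},{"gripper":10,"travel":[0,0,0],"twist":0}]' >/dev/null;python3 g.py
$H '[{"gripper":10,"travel":[0.002,0,0],"twist":0},{"gripper":10,"travel":[0,0,0],"twist":0}]' >/dev/null;python3 g.py
$H '[{"gripper":10,"travel":[0.002,0,0],"twist":0},{"gripper":10,"travel":[0,0,0],"twist":0}]' ;python3 g.py
```

```text
time_s: 28.12
ee_pos: [496.9, -261.1, 258.1]
ee_rot: [-179.9, 0.0, 82.2]
force: [-3.5, -2.6, 3.9]
gripper_width: 20.9
travel -0.2 y 1.0 z 86.1 Fxy [-3.1  3.1] Fz 3.9 M [-0.33  0.45  0.01]
travel 12.1 y 0.9 z 86.4 Fxy [-7.1  3.1] Fz 0.1 M [-1.04  0.67 -0.06]
travel 17.8 y 0.9 z 86.5 Fxy [-12.4   4.2] Fz 0.9 M [-2.02  0.94 -0.06]
travel 19.4 y 0.9 z 86.6 Fxy [-13.3   4.3] Fz 1.2 M [-2.15  1.    0.02]
time_s: 29.03
ee_pos: [499.8, -239.2, 258.6]
ee_rot: [-179.9, 0.5, 82.4]
force: [-7.2, -15.3, 0.3]
gripper_width: 21.1
travel 20.5 y 0.9 z 86.6 Fxy [-16.1   5. ] Fz 0.3 M [-2.53  1.16 -0.03]
```

The block is the same with both grips, so it isn't the fingers. I'll map the slot from the earlier unobstructed picture (w6) into holder coordinates.

Run:
```python
from h import *
import pickle
w=pickle.load(open('w6.pkl','rb'));t=np.radians(82.2)
g=cv2.cvtColor(w['frame'],cv2.COLOR_RGB2GRAY)
ys=np.arange(30,-14,-2);
print('rows: travel of stem centre position x+80; cols y=30..-12 step2; digits brightness/26')
for x in range(-34,-92,-2):
    P=[(508.3+np.cos(t)*x-np.sin(t)*y,-182.1+np.sin(t)*x+np.cos(t)*y,50) for y in ys]
    uv=proj(w,P).astype(np.float32)
    v=cv2.remap(g,uv[:,0].reshape(1,-1),uv[:,1].reshape(1,-1),cv2.INTER_LINEAR)[0]
    print('%4d'%(x+80),''.join('%d'%min(9,a//26) for a in v))
```

```text
rows: travel of stem centre position x+80; cols y=30..-12 step2; digits brightness/26
  46 9999999999999999999999
  44 9999999999999999999999
  42 9999999999999999999999
  40 9996555555555555446999
  38 9994222222222222225999
  36 9994222222222222225999
  34 9993222222222222225999
  32 9993222222222222225999
  30 9993222222222222225999
  28 9993222222222222225999
  26 9994222222222222215999
  24 9994122212222122225999
  22 9994222222222222225999
  20 9994221212222111115999
  18 9994111111552111125999
  16 9994111112993111115999
  14 9994222222994111115999
  12 9995555555994111115999
  10 9999999999994111115999
   8 9999999999993122215999
   6 9999999999994366525999
   4 9999999999996666666999
   2 9999999999966666666799
   0 9999999999666666666579
  -2 9999999999566667666559
  -4 9999999998668888887559
  -6 9999999997688888888758
  -8 9999999997888888888878
 -10 9999999998888888888887
```

The slot matches the description (lip end and notch as specified, open to the front), so I'll push on in this grip.

```bash
H="python3 -m handwheel"
$H '[{"gripper":10,"travel":[0,-0.001,0],"twist":0},{"gripper":10,"travel":[0.002,0,0],"twist":0},{"gripper":10,"travel":[0,0,0],"twist":0}]' >/dev/null;python3 g.py
$H '[{"gripper":10,"travel":[0.002,0,0],"twist":0},{"gripper":10,"travel":[0,0,0],"twist":0}]' |grep -E "rot|width" ;python3 g.py
python3 - <<'E'
from h import *
w=snap('wrist');cv2.imwrite('pics/w8.png',cv2.cvtColor(w['frame'],cv2.COLOR_RGB2BGR))
g=cv2.cvtColor(w['frame'],cv2.COLOR_RGB2GRAY);t=np.radians(82.2)
# pad top (z=62) and cell top (z=60) profile along holder x at several y
for y in (-15,-8,0,8,15):
    xs=np.arange(-30,70,2);P=[(508.3+np.cos(t)*x-np.sin(t)*y,-182.1+np.sin(t)*x+np.cos(t)*y,62) for x in xs]
    uv=proj(w,P).astype(np.float32);v=cv2.remap(g,uv[:,0].reshape(1,-1),uv[:,1].reshape(1,-1),cv2.INTER_LINEAR)[0]
    print('%4d'%y,''.join('%d'%min(9,a//26) for a in v))
f=w['frame'].astype(int);m=((f[...,2]>130)&(f[...,0]<110)&(f[...,2]-f[...,0]>90)).astype(np.uint8)
c=max(cv2.findContours(m,cv2.RETR_EXTERNAL,cv2.CHAIN_APPROX_NONE)[0],key=cv2.contourArea)
r=cv2.minAreaRect(np.array([at(w,p[0].astype(float),60)[:2] for p in c]).astype(np.float32));print(r)
d=np.array(r[0])-[508.3,-182.1];print('cell holder xy',d@[np.cos(t),np.sin(t)],d@[-np.sin(t),np.cos(t)])
E
```

```text
travel 20.7 y 1.0 z 86.8 Fxy [-20.5   3.4] Fz -1.3 M [-3.45  1.07 -0.05]
ee_rot: [179.9, 0.9, 82.5]
gripper_width: 21.0
travel 21.0 y 0.9 z 86.9 Fxy [-27.9   4.1] Fz -1.0 M [-4.44  1.38 -0.09]
 -15 99799999999999822224666666666666666666677777700000
  -8 99799998889988822224666666666666666677777777700000
   0 99699999999999922224665566666666666667777655700000
   8 99699999999989922224666666666666666777777777700000
  15 99699999999999922224666666666666666666667776600000
((514.2752685546875, -149.4051971435547), (51.05386734008789, 35.822120666503906), 82.44271087646484)
cell holder xy 33.20324231701088 -1.4827905315043473
```

Run:
```python
from h import *
import pickle
w=snap('wrist');pickle.dump(w,open('w9.pkl','wb'));t=np.radians(82.2)
g=cv2.cvtColor(w['frame'],cv2.COLOR_RGB2GRAY);hsv=cv2.cvtColor(w['frame'],cv2.COLOR_RGB2HSV)
ys=np.arange(44,-38,-2)
for z in (50,67):
  print('z',z)
  for x in range(-30,-72,-2):
    P=[(508.3+np.cos(t)*x-np.sin(t)*y,-182.1+np.sin(t)*x+np.cos(t)*y,z) for y in ys]
    uv=proj(w,P).astype(int)
    s=''
    for u,v in uv:
        if not(0<=u<560 and 0<=v<420): s+='.';continue
        h=hsv[v,u]; s+='Y' if (h[1]>150 and 18<h[0]<35 and h[2]>120) else ('b' if (h[1]>60 and 95<h[0]<125 and h[2]>50) else '%d'%min(9,g[v,u]//26))
    print('%4d'%(x+80),s)
```

```text
z 50
  50 99999999999999999999999999999999999999889
  48 99999999999999999999999999999999999999999
  46 99559999999999999999999999999999999955799
  44 98558999999999999999999999999999999955699
  42 99569999999999999999999999999999999998999
  40 99999999999888888888999999999999999999999
  38 99999999995222222222222222999999999999999
  36 99999999995222222222222222999999999999999
  34 99999999995222222222222222999999999999999
  32 99999999995222222222222222999999999999999
  30 9999999999622bb2222222222299996b799999999
  28 999999999962bbb1122225762299912bbb9999999
  26 99999999998bbbb1122246766299911bbb9999999
  24 99999999997bbbb1122266666299911bbbb999999
  22 9999999999bbbb211223YYYYYY99911bbbb799999
  20 9999999999bbbb11157YYYYYYY999112bbbb99999
  18 999999999bbbbb1116YYYYYYYYYY9111bbbbb9999
  16 999999994bbbbb111YYYYYYYYYYY9111bbbbb9999
  14 99999999bbbbbb111YYYYYYYYYYY8111bbbbbb999
  12 99999993bbbbb1111YYYYYYYYYYYY1112bbbbb443
  10 11111111bbbbb1111YYYYYYYYYYYY1111bbbbb111
z 67
  50 11975599999999999999999999999999996559999
  48 11985699999999999999999999999999999579999
  46 1199
[... 183 characters left out ...]
 11999999999522222222222226999999999999999
  36 1199999999962bbb12222222269955bb999999999
  34 119999999998bbbb12222676279911bbb99999999
  32 119999999998bbbb12224676679911bbbb9999999
  30 119999999997bbb1122256Y7689911bbbb9999999
  28 11999999999bbbb1126YYYYYYY99111bbb6999999
  26 11999999996bbbb111YYYYYYYYY9111bbbb999999
  24 1199999999bbbb2112YYYYYYYYY8111bbbbb99999
  22 119999999bbbbb111YYYYYYYYYYY111bbbbb99999
  20 119934444bbbbb111YYYYYYYYYYY1112bbbb24433
  18 111111111bbbbb111YYYYYYYYYYY1111bbbb11111
  16 111111111bbbbb111YYYYYYYYYYY1111bbbb11111
  14 111111111bbbb2111YYYYYYYYYYYY111bbbb11111
  12 111111111bbbb1111YYYYYYYYYYYY111bbbb11111
  10 11111111Ybbbb1111YYYYYYYYYYYY1111bbbYY111
```

```bash
H="python3 -m handwheel"
$H '[{"gripper":10,"travel":[0.002,-0.001,0],"twist":0},{"gripper":10,"travel":[0,0,0],"twist":0}]' >/dev/null;python3 g.py
$H '[{"gripper":10,"travel":[0.002,-0.001,0],"twist":0},{"gripper":10,"travel":[0,0,0],"twist":0},{"gripper":10,"travel":[0,0,0],"twist":0}]'|grep -E "time|rot" ;python3 g.py
python3 - <<'E'
from h import *
b=snap('scene')
for n in('knob','pad','gate','seat','cell_blue'):
    print(n,[(round(x['confidence'],2),np.round(x['uv'],1)) for x in env.pinpoint('scene',n)[:3]])
# all 3 cams: squeeze bottle / jar / flask positions
a=snap('top')
for n in('squeeze_bottle','amber_jar','flask','tub','driver'):
    print(n,[(c,round(x['confidence'],2),at(f,x['uv'],0)[:2].round(0)) for c,f in(('scene',b),('top',a)) for x in env.pinpoint(c,n)[:1]])
E
```

```text
travel 21.3 y 1.1 z 87.1 Fxy [-32.6   3.7] Fz -3.2 M [-5.43  1.42 -0.1 ]
time_s: 29.97
ee_rot: [179.7, 1.2, 82.6]
travel 21.5 y 1.1 z 87.3 Fxy [-37.4   2. ] Fz -4.6 M [-6.35  1.35 -0.13]
knob [(0.41, array([207.5, 174.1])), (0.39, array([380.2, 285.3]))]
pad [(0.59, array([137.1, 217. ])), (0.49, array([230.8, 214.4]))]
gate [(0.61, array([205.5, 185.7]))]
seat [(0.62, array([225.2, 144.9]))]
cell_blue [(0.75, array([451.6, 279.4])), (0.61, array([372.2, 342.4])), (0.59, array([237.8, 215. ]))]
squeeze_bottle [('scene', 0.72, array([ 637., -367.])), ('top', 0.7, array([ 642., -370.]))]
amber_jar [('scene', 0.73, array([ 364., -121.]))]
flask [('scene', 0.9, array([702., 123.])), ('top', 0.82, array([692., 116.]))]
tub [('scene', 0.64, array([ 422., -321.])), ('top', 0.69, array([333., 141.]))]
driver [('scene', 0.95, array([ 707., -118.])), ('top', 0.74, array([ 712., -120.]))]
```

Putting the two tests together: earlier at y≈5.7 the stem was already riding round the lip's corner, consistent with about 21.5 mm travel, so it lacks only about 0.5 mm. I'll press a little more and move sideways, watching the forces.

```bash
H="python3 -m handwheel"
$H '[{"gripper":10,"travel":[0.001,-0.002,0],"twist":0},{"gripper":10,"travel":[0,-0.002,0],"twist":0},{"gripper":10,"travel":[0,0,0],"twist":0}]' >/dev/null;python3 g.py
$H '[{"gripper":10,"travel":[0.001,-0.002,0],"twist":0},{"gripper":10,"travel":[0,0,0],"twist":0}]' >/dev/null;python3 g.py
$H '[{"gripper":10,"travel":[0.001,-0.002,0],"twist":0},{"gripper":10,"travel":[0,0,0],"twist":0}]'|grep -E "time|width" ;python3 g.py
```

```text
travel 21.7 y 4.1 z 87.5 Fxy [-40.4  -1.1] Fz -8.1 M [-6.74  0.98 -0.22]
travel 21.9 y 5.4 z 87.5 Fxy [-44.2  -2.2] Fz -8.3 M [-7.29  1.04 -0.21]
time_s: 31.4
gripper_width: 20.9
travel 22.1 y 6.3 z 87.7 Fxy [-46.2  -3.8] Fz -9.6 M [-7.69  0.85 -0.29]
```

```bash
H="python3 -m handwheel"
$H '[{"gripper":10,"travel":[0,-0.002,0],"twist":0},{"gripper":10,"travel":[0,-0.002,0],"twist":0},{"gripper":10,"travel":[0,0,0],"twist":0}]' >/dev/null;python3 g.py
$H '[{"gripper":10,"travel":[0,-0.002,0],"twist":0},{"gripper":10,"travel":[0,0,0],"twist":0}]'|grep -E "time|width" ;python3 g.py
```

```text
travel 22.3 y 7.8 z 87.8 Fxy [-43.6 -11. ] Fz -13.8 M [-7.54 -0.01 -0.35]
time_s: 31.82
gripper_width: 20.8
travel 22.0 y 11.9 z 87.6 Fxy [-47.4  -1.4] Fz -7.8 M [-7.81  1.2  -0.25]
```

The stem popped past the lip corner (y 11.9, sideways force nearly zero). I'll continue to the notch and ease back.

```bash
H="python3 -m handwheel"
$H '[{"gripper":10,"travel":[0,-0.002,0],"twist":0},{"gripper":10,"travel":[0,-0.002,0],"twist":0},{"gripper":10,"travel":[0,0,0],"twist":0}]' >/dev/null;python3 g.py
$H '[{"gripper":10,"travel":[0,-0.002,0],"twist":0},{"gripper":10,"travel":[0,-0.001,0],"twist":0},{"gripper":10,"travel":[0,0,0],"twist":0}]'|grep -E "time|width" ;python3 g.py
```

```text
travel 22.0 y 16.9 z 87.6 Fxy [-47.1  -2.8] Fz -10.0 M [-7.93  1.05 -0.27]
time_s: 32.32
gripper_width: 20.8
travel 22.0 y 19.6 z 87.7 Fxy [-47.2  -3.6] Fz -10.1 M [-7.9   1.1  -0.29]
```

```bash
H="python3 -m handwheel"
$H '[{"gripper":10,"travel":[-0.003,0,0],"twist":0},{"gripper":10,"travel":[-0.003,0,0],"twist":0},{"gripper":10,"travel":[0,0,0],"twist":0}]' >/dev/null;python3 g.py
$H '[{"gripper":10,"travel":[-0.003,0,0],"twist":0},{"gripper":10,"travel":[-0.002,0,0],"twist":0},{"gripper":10,"travel":[0,0,0],"twist":0}]'|grep -E "time|width" ;python3 g.py
$H '[{"gripper":10,"travel":[-0.002,0,0],"twist":0},{"gripper":10,"travel":[0,0,0],"twist":0}]'|grep -E "time|width" ;python3 g.py
```

```text
travel 21.1 y 19.7 z 87.2 Fxy [-27.4  -6.1] Fz -7.6 M [-4.75  0.15 -0.17]
time_s: 32.82
gripper_width: 21.0
travel 19.9 y 19.9 z 86.8 Fxy [-13.8  -7.2] Fz -7.7 M [-2.38 -0.65 -0.05]
time_s: 32.98
gripper_width: 21.2
travel 18.4 y 19.9 z 86.8 Fxy [-12.5  -7.4] Fz -7.4 M [-2.29 -0.64 -0.11]
```

```bash
H="python3 -m handwheel"
$H '[{"gripper":10,"travel":[-0.002,0.001,0],"twist":0},{"gripper":10,"travel":[0,0,0],"twist":0}]' >/dev/null;python3 g.py
$H '[{"gripper":10,"travel":[-0.001,0,0],"twist":0},{"gripper":10,"travel":[0,0,0],"twist":0}]'>/dev/null ;python3 g.py
$H '[{"gripper":10,"travel":[-0.001,0,0],"twist":0},{"gripper":10,"travel":[0,0,0],"twist":0}]'>/dev/null ;python3 g.py
$H '[{"gripper":10,"travel":[-0.001,0,0],"twist":0},{"gripper":10,"travel":[0,0,0],"twist":0}]'|grep -E "time|width" ;python3 g.py
```

```text
travel 16.8 y 19.7 z 86.8 Fxy [-11.9  -4.7] Fz -5.8 M [-2.14 -0.43 -0.11]
travel 16.1 y 19.7 z 86.8 Fxy [-11.5  -5.4] Fz -5.4 M [-2.04 -0.42 -0.08]
travel 16.0 y 19.8 z 86.7 Fxy [-8.5 -5.5] Fz -4.7 M [-1.59 -0.58 -0.07]
time_s: 33.65
gripper_width: 20.6
travel 15.8 y 19.8 z 86.7 Fxy [-5.4 -6.5] Fz -4.5 M [-1.03 -0.79 -0.1 ]
```

The knob rests against the notch's back wall at 16 mm. I'll unload, release, lift away and measure.

```bash
H="python3 -m handwheel"
$H '[{"gripper":10,"travel":[-0.001,0.001,0],"twist":0},{"gripper":10,"travel":[0,0,0],"twist":0},{"gripper":60,"travel":[0,0,0],"twist":0},{"gripper":60,"travel":[0,0,0],"twist":0},{"gripper":60,"travel":[0,0,0],"twist":0}]' 20
$H '[{"gripper":60,"travel":[0,0,0],"twist":0},{"gripper":60,"travel":[0,0,0],"twist":0},{"gripper":60,"travel":[0,0,-0.01],"twist":0},{"gripper":60,"travel":[0,0,-0.03],"twist":0},{"gripper":60,"travel":[0,0,-0.035],"twist":0}]'
$H '[{"gripper":60,"travel":[-0.015,0.01,-0.03],"twist":0},{"gripper":60,"travel":[-0.02,0.01,-0.02],"twist":0},{"gripper":60,"travel":[0,0,0],"twist":0},{"gripper":60,"travel":[0,0,0],"twist":0}]'
cat > m.py <<'E'
from h import *
np.set_printoptions(precision=1,suppress=True)
t=np.radians(82.2);M=np.array([[np.cos(t),np.sin(t)],[-np.sin(t),np.cos(t)]])
w=snap('wrist','end.png');f=w['frame'].astype(int)
def big(m):
    return max(cv2.findContours(m.astype(np.uint8),cv2.RETR_EXTERNAL,cv2.CHAIN_APPROX_NONE)[0],key=cv2.contourArea)
c=big((f[...,2]>130)&(f[...,0]<110)&(f[...,2]-f[...,0]>90))
r=cv2.minAreaRect(np.array([at(w,p[0].astype(float),60)[:2] for p in c]).astype(np.float32))
print('cell',M@(np.array(r[0])-[508.3,-182.1]),r[1],r[2])
m=(f[...,0]>235)&(f[...,1]>190)&(f[...,2]<60);m[300:]=0
c=big(m);r=cv2.minEnclosingCircle(np.array([at(w,p[0].astype(float),96)[:2] for p in c]).astype(np.float32))
print('knob top',M@(np.array(r[0])-[508.3,-182.1]),r[1],cv2.boundingRect(c));s=env.state();print(s['time_s'],s['ee_pos'],s['force'],s['gripper_width'])
E
python3 m.py
```

```text
time_s: 34.07
ee_pos: [477.4, -240.9, 258.0]
ee_rot: [-179.9, -0.0, 82.2]
force: [-0.5, 0.3, 0.3]
gripper_width: 38.7
time_s: 34.48
ee_pos: [477.3, -241.0, 332.8]
ee_rot: [-179.7, -0.1, 82.2]
force: [1.6, -0.1, 0.3]
gripper_width: 54.9
time_s: 34.82
ee_pos: [493.1, -279.3, 384.9]
ee_rot: [179.8, 0.1, 82.1]
force: [-0.5, -0.4, -0.7]
gripper_width: 54.6
cell [27.9 -1.4] (39.90105056762695, 35.86208724975586) 82.17597961425781
knob top [-63.5  18.2] 10.664175987243652 (235, 141, 29, 30)
34.8667 [ 492.6 -278.5  383.3] [-0.6 -0.4 -0.2] 54.618914310317074
```

The knob stays at travel 16.5, y 18, so it is locked. I'll back off to see the whole cell and confirm it stays after a second.

```bash
H="python3 -m handwheel"
$H '[{"gripper":60,"travel":[-0.03,0,-0.02],"twist":0},{"gripper":60,"travel":[-0.03,0,-0.02],"twist":0},{"gripper":60,"travel":[0,0,0],"twist":0},{"gripper":60,"travel":[0,0,0],"twist":0},{"gripper":60,"travel":[0,0,0],"twist":0}]' >/dev/null
$H '[{"gripper":60,"travel":[0,0,0],"twist":0},{"gripper":60,"travel":[0,0,0],"twist":0},{"gripper":60,"travel":[0,0,0],"twist":0},{"gripper":60,"travel":[0,0,0],"twist":0},{"gripper":60,"travel":[0,0,0],"twist":0}]'>/dev/null
python3 m.py
python3 - <<'E'
from h import *
a=snap('top');b=snap('scene')
for n,z in dict(cell_orange=10,cell_white=10,amber_jar=0,squeeze_bottle=0,flask=0,driver=0,tub=0).items():
    print(n,[(c,round(x['confidence'],2),at(f,x['uv'],z)[:2].round(0)) for c,f in(('top',a),('scene',b)) for x in env.pinpoint(c,n)[:1]])
E
```

```text
cell [-194.8 -211. ] (37.028663635253906, 48.38104248046875) 42.005558013916016
knob top [-64.   18.1] 10.591609001159668 (239, 60, 27, 29)
35.75 [ 485.  -337.9  423.2] [ 0.4 -0.1 -0.7] 54.67144127104828
cell_orange []
cell_white [('top', 0.84, array([545., 183.])), ('scene', 0.57, array([531., 182.]))]
amber_jar [('top', 0.56, array([ 369., -113.])), ('scene', 0.95, array([ 374., -124.]))]
squeeze_bottle [('top', 0.83, array([ 642., -362.])), ('scene', 0.78, array([ 639., -364.]))]
flask [('top', 0.56, array([701., 115.])), ('scene', 0.93, array([694., 115.]))]
driver [('top', 0.64, array([ 706., -121.])), ('scene', 0.73, array([ 709., -117.]))]
tub [('top', 0.76, array([337., 136.])), ('scene', 0.87, array([337., 141.]))]
```

```bash
H="python3 -m handwheel"
$H '[{"gripper":60,"travel":[0.035,0,0],"twist":0},{"gripper":60,"travel":[0.035,0,0],"twist":0},{"gripper":60,"travel":[0.035,0,0],"twist":0},{"gripper":60,"travel":[0.02,0,0],"twist":0},{"gripper":60,"travel":[0,0,0],"twist":0}]' >/dev/null
$H '[{"gripper":60,"travel":[0,0,0],"twist":0},{"gripper":60,"travel":[0,0,0],"twist":0}]'>/dev/null
python3 m.py
```

```text
cell [35.5 -1.5] (55.56242370605469, 35.890769958496094) 82.22294616699219
knob top [-61.1  18.3] 12.487059593200684 (242, 207, 24, 28)
37.1833 [ 501.8 -215.3  423.3] [-0.4  0.4  0.1] 54.38712599121127
```

The cell is at holder x 35.5 (seat 35), straight and full-sized at cell-top height, so it is upright and against the stop. The knob is in the notch and nothing is touched.

```bash
python3 -c "
from workcell import env
print(env.job_done())"
```

```text
the job is handed in; nothing more can be done
None
```

The blue cell now stands in the small holder, pressed against the end stop, with the knob locked in its notch. I handed the job in at about 37 s. I took the cell from the rack by its ends, stood it on the mat, regripped it by its sides and set it down in the holder.

**Last checks, gripper clear:**
- **Cell:** at holder x 35.5 mm (seat is 35), y about -1.5 mm, straight between the rails. Its top shows at full size at the right height.
- **Knob:** at about 16–16.5 mm along and 18 mm sideways. It was still there about 1 s after I let go. The very last picture put it at about 19 mm along, but that fit was poorer because the measured circle came out too large.
- **Bystanders:** the white cell, jar, bottle, flask, driver and tub are where they were. The detector missed the orange cell in the last check. It last showed in place before the holder work, and the arm did not go back there.

**What disagreed:** the knob met a stiff block at about 20.5 mm of travel, short of the opening at 22 mm. The springs matched the description up to that point. The block was the same with both grips, and I did not find its cause. I got past the lip by pressing harder, with the wrist force peaking at about 48 N against the expected 16 N. That stays below the 120 N wrist limit, and only the fingers touched the knob.

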